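# Lay the tall container down to drain

### The job

Tip the tall steel container over towards the robot, away from the blue board's rail, and let it down gently onto its side on the board, steadying it all the way so that it never drops. Then push it back along the board with its mouth towards the robot until its bottom is flat against the rail. Do not lift it off the board, leave the other things where they are, and finish with the hand clear.

Things in the scene. Friction and masses are not known exactly. Their poses are not given: they have to be found in the camera images.
- container: Loose tall open-topped steel container standing on the board, rectangular: 64 mm (its x) by 90 (y) by 170 high (z), walls and bottom 4 thick, mouth 56 x 82 inside; 0.3 to 0.55 kg. Origin: centre of the outside of its bottom; z runs from bottom to mouth; its -x side faces the robot, away from the rail, and is the side to lay it on. It passes its balance point at about 22 degrees.
- container_mouth (a point): Centre of the container's open mouth, in the plane of the rim, 170 mm from the bottom along its z.
- container_heel (a point): Middle of the container's bottom edge on its -x side, 32 mm from the bottom's centre: the edge it tips over, which stays down on the board.
- board: Fixed blue draining board, 310 mm (x) by 240 (y), 12 thick, flat top. Origin: centre of its underside. Along its far (+x) end, over the whole width, runs a rail 28 mm higher than the board's top, 16 thick, its near face at x = +140. The near edge (x = -155) is open, and the bench on that side is clear.
- rail_face (a point): Middle of the rail's near face, at the board's x = +140 mm, y = 0, 26 above the bench (the board's axes). The container starts upright 8 to 40 mm in front of this face, square to it within about 6 degrees.
- bottle: loose white squeeze bottle with a red cap, 56 mm diameter, 170 high; origin at its underside's centre; a bystander to leave alone.
- jar: loose green glass jar with a steel lid, 72 mm diameter, 100 high; origin at its underside's centre; a bystander to leave alone.
- cup: loose aluminium cup, 72 mm diameter, 80 high; origin at its underside's centre; a bystander to leave alone.
- cutter: loose steel pastry-cutter ring, 70 mm diameter, 45 high; origin at its underside's centre; a bystander to leave alone.
- brush: loose pastry brush about 200 mm long, lying on the bench; a bystander to leave alone.
- scraper: loose dough scraper lying on the bench, steel blade about 100 x 75 mm, black handle 120 mm long; origin under the blade's middle; a bystander to leave alone.

How it is judged (in metres and radians):
On the way:
1. the container lies on its near side on the board (angle between container's own x axis and vertical below 0.1 rad and z of container in the frame of board between 0.034 and 0.054 m), for 0.2 s.
At the end, for the whole second after the job is handed in: The container lies at rest on its former near (-x) side on the board (within 0.10 rad of flat), the centre of its bottom within 6 mm of the rail's near face, its length square to the rail within 0.07 rad, and its bottom's centre within 70 mm of the board's midline (all of step 1 and linear speed of container below 0.02 m/s and angular speed of container below 0.1 rad/s and x of container in the frame of board between 0.134 and 0.144 m and angle between the z axis of container and the x axis of board, either way round below 0.07 rad and y of container in the frame of board between -0.07 and 0.07 m); the robot touches nothing.
It fails at once if the container drops or is knocked over (turns faster than 4.5 rad/s) (angular speed of container above 4.5 rad/s).
It fails at once if the container is lifted off the board or tipped the wrong way (its near bottom edge rises more than 20 mm off the board) (height (world z) of container_heel above 0.032 m).
It fails at once if one of the bystanders is moved by more than 25 mm (distance of any of bottle, jar, cup, cutter, brush, scraper from where it was at the start of the episode above 0.025 m).
It also fails if it takes over 72 s, if anything falls off the work surface, if the arm or the gripper's body presses on something with over 40 N, if the wrist force passes 120 N, or if a joint passes its speed limit or range.

### The arm

A 6-joint arm with a two-finger parallel gripper is mounted at the origin on the work surface. World frame = base frame: x ahead of the robot, y to its left, z up, the work surface at z = 0. Lengths are in m, angles in degrees, forces in N, time in s.
With the tool pointing down it reaches from about 0.4 to 0.825 m from the base axis. Payload 7 kg.
Tool frame: the origin (TCP) lies midway between the tips of the shut fingers; the grasp point (between the pads) lies 19 mm behind it (r.hold_point_z is the distance from the TCP to the grasp point, in m); y points along the fingers, z is the direction in which the jaws open and shut, and the axes are right-handed (so a half turn about y gives the same grasp; the last joint's range is limited). The gripper opens to 88 mm and grips with 3 to 60 N. Pads are 19 mm wide; open, the fingers measure 130 mm over their backs; the gripper's body (78 mm by 193 mm) begins 47 mm behind the grasp point.
Start: joints at [-59.295, 20.546, 0.682, 0, -70.136, -16.507], TCP at [0.166, -0.654, 0.227] pointing down, gripper open.
Joint ranges: [-176.03, 176.03], [-82.01, 121.73], [-58.28, 71.71], [-173.87, 95.51], [-174.79, -0.11], [-173.66, 173.66]. Speed limits (degrees/s): [136.94, 136.94, 172.46, 180, 180, 180].

### API

Orientations are given as [roll, pitch, yaw] about the fixed x, y, z axes, in that order (R = Rz(yaw) Ry(pitch) Rx(roll)).
In Python, from plant import r, imaging gives the robot as it stands.
- The arm moves only by the tool drive_tool, never from a script. Its argument "deltas" is a list of rows, each a list of 6 numbers: the shift along the world's x, y, z in cm, then the turn, a rotation vector about the world's x, y, z in rad. In form: [[tx, ty, tz, rx, ry, rz], ...]. A call has exactly 8 rows; each row is the pose to reach, as a shift and turn from the pose commanded when the call began; what a row does not reach only later rows make up. A row lasts 1/12 s, in which the tool goes at most 41.7 mm and 7.16 degrees, less where a joint would pass 70% of its speed; a pose out of reach is approached as far as the arm can. A call with a gripper value outside its range is refused whole. "claw" is the opening, from 0 (shut) to 1 (fully open), set as the call begins (left out, the last holds). The fingers move at their own pace and stop on an object; "squeeze" is the grip in N (left out, the last holds). Time passes only in rows, so rows that repeat a pose let the fingers close, or fill a call up. It gives the time, the measured TCP pose, the force and the opening at its end, in the units of the state.
- r.get_state(): the state, without advancing time (a new reading comes with each control period).
- imaging.capture(name): name is "scene" or "top" or "wrist"; returns the picture (384x512x3 uint8, red, green, blue); there is no depth.
- imaging.get_calibration(name): a dict with "mtx" (3x3 intrinsics, pixels), "R" (3x3) and "t" (3): a world point X has camera coordinates R X + t; the wrist camera has in their place "T_tool_cam" (4x4, takes a point from camera to tool coordinates, whose origin is the TCP and whose axes are the tool frame's). Camera axes: x right, y down, z forward; pixel columns grow to the right and rows downward; lengths in m; the calibration is good to about 2 mm. A picture is of the moment at which its call begins: read the wrist's pose just before it. get_calibration takes no time and is no camera call.
- r.close_job(): hands the job in, once; it reports no verdict.
Trained networks look in the newest picture that a camera, given by its name, has taken for a name from the list of things; names that differ only in an ending like _2 or _b are one class to them, and where a whole thing is asked for, a point or a joint stands for the part that bears it (a point fixed in the world has none). Each returns a list of dicts, best first, with "score" (0 to 1); they miss things now and then, are a little off and sometimes report something else, mostly with a low value. They report only what shows in the picture. A call takes as long as a camera call.
- imaging.search_frame(camera, label): "bbox" ([left, top, right, bottom] in pixels, round what is visible of it).
- imaging.outline_of(camera, label): "region" (384x512 bool, what is visible of it) and "bbox" ([left, top, right, bottom] in pixels, round what is visible of it).
- imaging.landmark_of(camera, label): "position" ([column, row] in pixels: a listed point, or the origin of a listed thing).
The state is a dict: "time_s": time; "joints": joint angles; "qd": joint speeds; "joint_torque": joint torques, N m; "tcp_pos": TCP position; "eef_rot": TCP orientation; "contact_force": force on the tool from outside, world axes, zero at the start; "moment": the same for the moment, N m; "gripper_width": finger opening in m.
Only numpy, scipy, OpenCV 4.12 (cv2) and the standard library are available. Lean on these libraries where they do the work, as an engineer would, in place of code of your own. Each camera call takes 0.05 s, during which the arm holds its last target.

## Working session

There is one attempt and no reset: what is moved stays moved. The work goes in short steps, Python scripts to look and compute and a tool call to move; the robot and the scene stay as the last step left them, time stands still between calls to the robot, and variables do not carry over. Pictures are saved under pics/ and viewed, and the job is handed in when it is done.

Besides the shell and the picture viewer there is one more tool, called after "Request:" in YAML: its name, and indented under it one key for each argument. drive_tool: Moves the arm, as the interface text tells. Its arguments: {"type":"object","properties":{"deltas":{"type":"array"},"claw":{"type":"number"},"squeeze":{"type":"number"}},"required":["deltas"]}

```bash
ls; mkdir -p pics
python3 - <<'E'
from plant import r, imaging
import cv2
print(r.get_state(), r.hold_point_z)
for n in ["scene","top","wrist"]:
    im=imaging.capture(n); cv2.imwrite(f"pics/{n}0.png",im[:,:,::-1])
    c=imaging.get_calibration(n); print(n,{k:v.tolist() for k,v in c.items()})
for cam in ["scene","top"]:
    for l in ["container","container_mouth","container_heel","board","rail_face"]:
        print(cam,l,imaging.landmark_of(cam,l)[:2])
E
```

```text
pics
{'time_s': 0.0, 'joints': array([-5.92961737e+01,  2.05924410e+01,  6.34233882e-01, -1.80284819e-02,
       -7.01344516e+01, -1.65060194e+01]), 'qd': array([-0.06313778, -0.04762641, -0.03455503,  0.10217055, -0.14546696,
       -0.0303656 ]), 'joint_torque': array([ 8.83466837e-04, -5.82719493e+01,  2.93070316e+01,  6.99725166e+00,
        7.11611530e-03, -1.54100935e-04]), 'tcp_pos': array([ 0.16539787, -0.65393653,  0.22562139]), 'eef_rot': array([-8.99063444e+01,  1.00786686e-02,  1.41916751e+01]), 'contact_force': array([-0.62623091,  0.3390633 , -0.82366867]), 'moment': array([ 0.0134369 , -0.02196085, -0.0044275 ]), 'gripper_width': 0.08787471629750937} 0.0188
scene {'mtx': [[434.06885533921565, 0.0, 258.34446121682225], [0.0, 434.06885533921565, 190.75333617436888], [0.0, 0.0, 1.0]], 'R': [[-0.13764136166751714, 0.9904203068300079, -0.011066678682632931], [0.8224298043964253, 0.10805463779707486, -0.5585099928300303], [-0.5519638325096756, -0.08597564230231655, -0.8294239666973307]], 't': [0.04518518028449209, -0.42028535842696485, 1.7160694477861782]}
top {'mtx': [[421.
[... 915 characters left out ...]
1.6, 196.7], 'score': 0.63}]
scene container_heel [{'position': [208.5, 214.9], 'score': 0.74}]
scene board [{'position': [211.7, 202.8], 'score': 0.9}, {'position': [150.7, 195.3], 'score': 0.47}]
scene rail_face [{'position': [205.0, 237.0], 'score': 0.58}]
top container [{'position': [316.2, 192.8], 'score': 0.69}]
top container_mouth [{'position': [324.4, 177.2], 'score': 0.63}]
top container_heel [{'position': [317.6, 203.5], 'score': 0.69}, {'position': [315.7, 190.3], 'score': 0.3}]
top board [{'position': [317.6, 226.2], 'score': 0.74}, {'position': [316.9, 191.8], 'score': 0.19}]
top rail_face [{'position': [312.1, 175.5], 'score': 0.91}, {'position': [379.3, 185.1], 'score': 0.18}]
```

View pics/scene0.png

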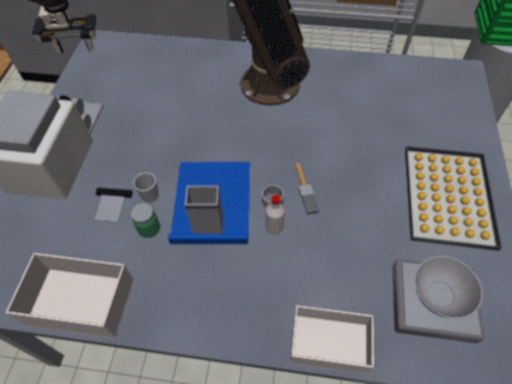

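View pics/top0.png

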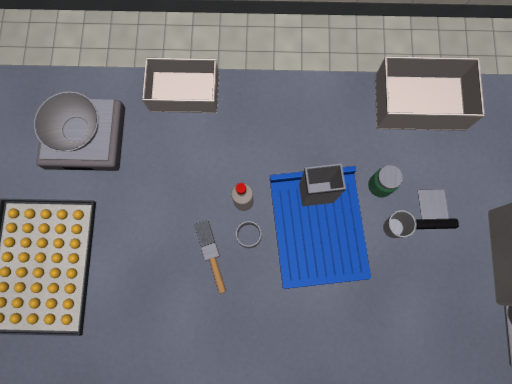

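```bash
cat > h.py <<'E'
import numpy as np, cv2
from plant import r, imaging
def ray(cam,px,z):
    c=imaging.get_calibration(cam); K=np.array(c['mtx']);R=np.array(c['R']);t=np.array(c['t'])
    d=R.T@np.linalg.solve(K,[px[0],px[1],1]); o=-R.T@t
    s=(z-o[2])/d[2]; return (o+s*d).round(4)
def proj(cam,X):
    c=imaging.get_calibration(cam); K=np.array(c['mtx']);R=np.array(c['R']);t=np.array(c['t'])
    p=K@(R@np.asarray(X,float)+t); return (p[:2]/p[2]).round(1)
E
python3 - <<'E'
from h import *
for cam,l in [("scene",[(210.8,223.8,.012),(201.6,196.7,.182),(208.5,214.9,.012),(211.7,202.8,0),(205,237,.026)]),("top",[(316.2,192.8,.012),(324.4,177.2,.182),(317.6,203.5,.012),(317.6,226.2,0),(312.1,175.5,.026)])]:
    for u,v,z in l: print(cam,ray(cam,(u,v),z))
for cam in["scene","top"]:
    im=cv2.imread(f"pics/{cam}0.png")
    c=im[130:290,130:330] if cam=="scene" else im[130:290,230:430]
    cv2.imwrite(f"pics/{cam}0z.png",cv2.resize(c,None,fx=3.75,fy=3.75,interpolation=cv2.INTER_CUBIC))
E
```

```text
scene [ 0.6579 -0.1036  0.012 ]
scene [ 0.6691 -0.1097  0.182 ]
scene [ 0.6272 -0.1172  0.012 ]
scene [ 0.5742 -0.1187  0.    ]
scene [ 0.7128 -0.1089  0.026 ]
top [ 0.6639 -0.1125  0.012 ]
top [ 0.6644 -0.1108  0.182 ]
top [ 0.6334 -0.1163  0.012 ]
top [ 0.5712 -0.1174  0.    ]
top [ 0.7102 -0.0996  0.026 ]
```

View pics/scene0z.png

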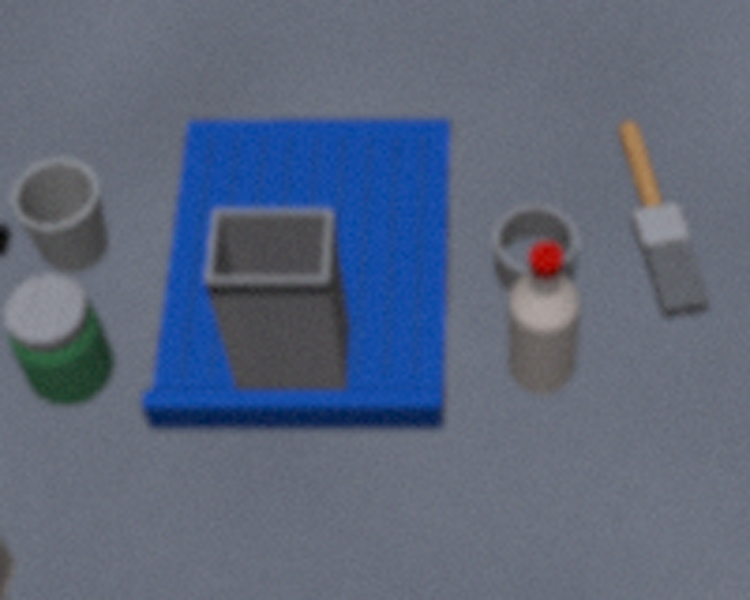

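View pics/top0z.png

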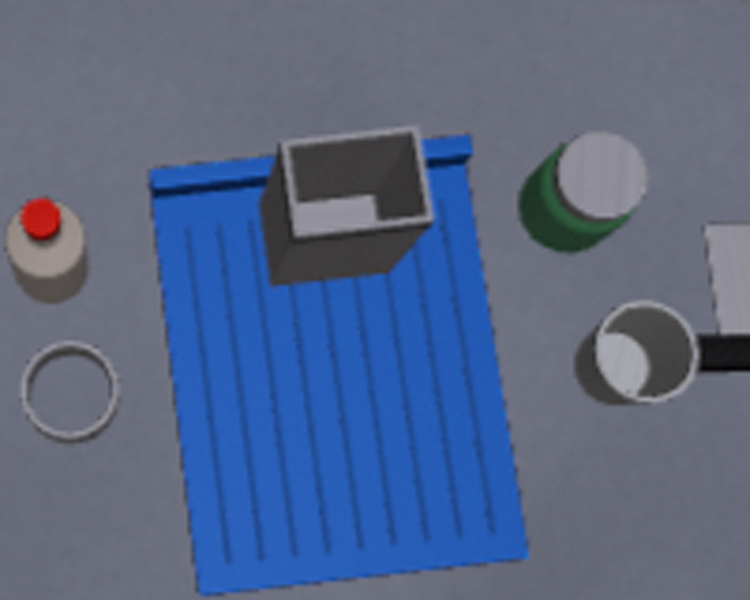

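Run:
```python
from h import *
from scipy.optimize import least_squares
def P(cam,u,v): 
    o=(130,130) if cam=="scene" else (230,130); return np.array([(u+.5)/3.75-.5+o[0],(v+.5)/3.75-.5+o[1]])
B=[("top",202,594,-155,120,12),("top",527,556,-155,-120,12),("top",150,170,156,120,40),("top",469,135,156,-120,40),("top",153,190,140,120,40),("top",471,157,140,-120,40),
("scene",188,121,-155,-120,12),("scene",450,121,-155,120,12)]
C=[("top",281,142,32,45,182),("top",417,127,32,-45,182),("top",434,219,-32,-45,182),("top",292,239,-32,45,182),("top",273,284,-32,45,12),("top",388,271,-32,-45,12),
("scene",213,209,-32,-45,182),("scene",332,211,-32,45,182),("scene",331,283,32,45,182),("scene",207,283,32,-45,182),("scene",236,388,32,-45,12),("scene",347,385,32,45,12)]
def fit(L,x0):
    def f(p):
        e=[]
        for cam,u,v,x,y,z in L:
            c,s=np.cos(p[2]),np.sin(p[2])
            e+=list(proj(cam,[p[0]+(c*x-s*y)/1e3,p[1]+(s*x+c*y)/1e3,z/1e3])-P(cam,u,v))
        return np.array(e)
    r_=least_squares(f,x0,diff_step=1e-2); print(r_.x.round(4),np.degrees(r_.x[2]).round(2)); print(r_.fun.reshape(-1,2).round(1).tolist()); return r_.x
# proj rounds; ok
b=fit(B,[.572,-.117,.1]); c=fit(C,[.66,-.111,.1])
cb,sb=np.cos(b[2]),np.sin(b[2]); d=c[:2]-b[:2]; print("container in board",cb*d[0]+sb*d[1],-sb*d[0]+cb*d[1],np.degrees(c[2]-b[2]))
for l in ["bottle","jar","cup","cutter","brush","scraper"]:
    imaging  
    q=imaging.landmark_of("top",l)[0]; print(l,ray("top",q['position'],0),q['score'])
```

```text
[ 0.5681 -0.1189  0.1347] 7.72
[[-0.9, 0.7], [0.8, 0.5], [-0.5, -0.4], [0.2, -0.5], [-0.6, -0.2], [0.6, -0.9], [-0.2, -0.5], [-0.1, -0.8]]
[ 0.6627 -0.1111  0.1307] 7.49
[[-0.3, -0.3], [0.2, -0.3], [-0.4, 0.7], [0.3, -0.7], [-1.1, 0.7], [0.1, 0.7], [0.2, -0.1], [0.2, -0.6], [-0.9, -0.6], [-0.5, -0.6], [0.1, 0.8], [-0.2, 1.7]]
container in board 0.09474093230764893 -0.004965879259149593 -0.22964568357303602
bottle [0.635 0.09  0.   ] 0.64
jar [ 0.6996 -0.2936  0.    ] 0.98
cup [ 0.574  -0.3242  0.    ] 0.91Traceback (most recent call last):
  File "<stdin>", line 22, in <module>
IndexError: list index out of range
```

Request:
drive_tool:
  deltas:
    - [2.1,2.5,0.4,0,0,-0.015]
    - [4.2,5,0.8,0,0,-0.03]
    - [6.3,7.5,1.2,0,0,-0.045]
    - [8.4,10,1.6,0,0,-0.06]
    - [10.5,12.5,2,0,0,-0.075]
    - [12.6,15,2.4,0,0,-0.09]
    - [14.7,17.5,2.8,0,0,-0.105]
    - [16.8,20,3,0,0,-0.117]
  claw: 0.45

```text
time_s: 1.52
tcp_pos: [0.3344, -0.4532, 0.2574]
eef_rot: [-90.1, -0.0, 7.4]
contact_force: [0.8, 0.1, 0.4]
gripper_width: 0.042
```

Request:
drive_tool:
  deltas:
    - [2.4,2.8,0,0,0,0]
    - [4.8,5.6,0,0,0,0]
    - [7.2,8.4,0,0,0,0]
    - [9.6,11.2,0,0,0,0]
    - [12,14,0,0,0,0]
    - [14.4,16.8,0,0,0,0]
    - [16.8,19.6,0,0,0,0]
    - [19,22.5,0,0,0,0]

```text
time_s: 2.18
tcp_pos: [0.5247, -0.2278, 0.2569]
eef_rot: [-90.0, -0.0, 7.5]
contact_force: [0.3, -0.2, -1.0]
gripper_width: 0.0395
```

Run:
```python
from h import *
s=r.get_state(); print({k:np.round(s[k],4).tolist() for k in ['time_s','joints','tcp_pos','eef_rot','contact_force','gripper_width']})
print([a for a in dir(r) if a[0]!='_'])
```

```text
{'time_s': 2.1833, 'joints': [-3.8713, 9.7899, -9.9728, 0.0075, -70.1987, -78.6252], 'tcp_pos': [0.5247, -0.2278, 0.2569], 'eef_rot': [-90.0145, -0.0364, 7.506], 'contact_force': [0.3361, -0.2247, -0.9527], 'gripper_width': 0.0395}
['Unreachable', 'close_job', 'get_state', 'hold_point_z']
```

Request:
drive_tool:
  deltas:
    - [2,2.4,0,0,0,0]
    - [4,4.8,0,0,0,0]
    - [6,7.2,0,0,0,0]
    - [8,9.6,0,0,0,0]
    - [10,12,0,0,0,0]
    - [12,14.4,0,0,0,0]
    - [13.2,15.9,0,0,0,0]
    - [13.2,15.9,0,0,0,0]

```text
time_s: 2.85
tcp_pos: [0.6574, -0.0675, 0.2555]
eef_rot: [-90.0, 0.0, 7.6]
contact_force: [-0.5, -0.9, -0.3]
gripper_width: 0.0391
```

Run:
```python
from h import *
s=r.get_state(); print({k:np.round(s[k],4).tolist() for k in ['time_s','joints','tcp_pos','eef_rot','contact_force','gripper_width']})
for n in ["top","wrist"]:
    im=imaging.capture(n); cv2.imwrite(f"pics/{n}1.png",im[:,:,::-1])
```

```text
{'time_s': 2.85, 'joints': [11.0016, 18.3611, 1.2831, -0.0112, -72.957, -93.3565], 'tcp_pos': [0.6574, -0.0675, 0.2555], 'eef_rot': [-89.9914, 0.0355, 7.6418], 'contact_force': [-0.493, -0.86, -0.3196], 'gripper_width': 0.0391}
```

View pics/wrist1.png

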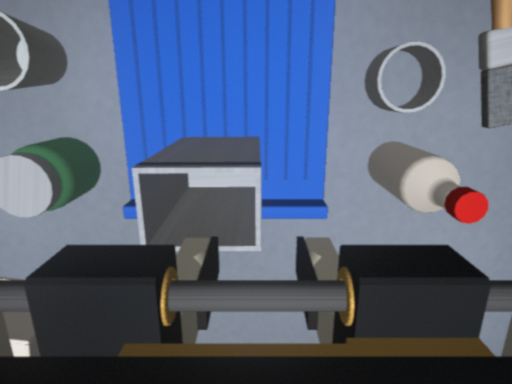

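View pics/top1.png

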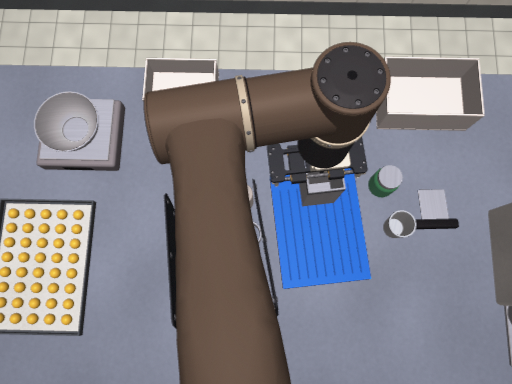

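```bash
cat >> h.py <<'E'
from scipy.spatial.transform import Rotation as Rot
def wrist_proj(X,s):
    c=imaging.get_calibration("wrist"); T=np.array(c['T_tool_cam']); W=np.eye(4); W[:3,:3]=Rot.from_euler('xyz',s['eef_rot'],degrees=True).as_matrix(); W[:3,3]=s['tcp_pos']
    M=np.linalg.inv(W@T); p=np.array(c['mtx'])@(M[:3,:3]@np.asarray(X,float)+M[:3,3]); return (p[:2]/p[2]).round(1)
def cont(x,y,z,o=(.6627,-.1111),yaw=.1307):
    c,s=np.cos(yaw),np.sin(yaw); return [o[0]+c*x-s*y,o[1]+s*x+c*y,z]
E
python3 - <<'E'
from h import *
s=r.get_state()
for x,y in [(-.032,-.045),(-.032,.045),(.032,.045),(.032,-.045)]: print(wrist_proj(cont(x,y,.182),s))
print(wrist_proj(s['tcp_pos'],s))
E
```

```text
[132.3 164.7]
[261.9 165. ]
[261.4 248.9]
[141.3 248.7]
[257.3 253.1]
```

Request:
drive_tool:
  deltas:
    - [0,0,-1.5,0,0,0]
    - [0,0,-3,0,0,0]
    - [0,0,-4.5,0,0,0]
    - [0,0,-6,0,0,0]
    - [0,0,-7.5,0,0,0]
    - [0,0,-9,0,0,0]
    - [0,0,-10,0,0,0]
    - [0,0,-10,0,0,0]

```text
time_s: 3.62
tcp_pos: [0.6537, -0.0713, 0.1544]
eef_rot: [-90.0, 0.2, 7.4]
contact_force: [-1.2, -0.2, -0.6]
gripper_width: 0.0395
```

Request:
drive_tool:
  deltas:
    - [0,0,0,0,0,0]
    - [0,0,0,0,0,0]
    - [0,0,0,0,0,0]
    - [0,0,0,0,0,0]
    - [0,0,0,0,0,0]
    - [0,0,0,0,0,0]
    - [0,0,0,0,0,0]
    - [0,0,0,0,0,0]
  claw: 0
  squeeze: 8

```text
time_s: 4.28
tcp_pos: [0.6553, -0.0702, 0.1563]
eef_rot: [-90.0, 0.0, 7.5]
contact_force: [0.4, 0.1, -1.1]
gripper_width: 0.0043
```

Run:
```python
from h import *
s=r.get_state(); print({k:np.round(s[k],4).tolist() for k in ['time_s','joints','tcp_pos','eef_rot','contact_force','moment','gripper_width']})
for n in ["scene","wrist"]:
    im=imaging.capture(n); cv2.imwrite(f"pics/{n}2.png",im[:,:,::-1])
im=cv2.imread("pics/scene2.png")[100:280,120:340]; cv2.imwrite("pics/scene2z.png",cv2.resize(im,None,fx=3,fy=3,interpolation=cv2.INTER_CUBIC))
```

```text
{'time_s': 4.2833, 'joints': [10.7958, 21.8728, -6.8302, -0.0217, -61.3228, -93.2926], 'tcp_pos': [0.6553, -0.0702, 0.1563], 'eef_rot': [-89.9825, 0.0269, 7.4927], 'contact_force': [0.3663, 0.0628, -1.1159], 'moment': [0.37, 0.06, 0.0007], 'gripper_width': 0.0043}
```

View pics/wrist2.png

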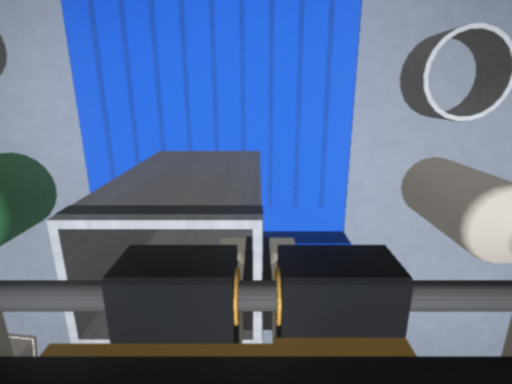

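View pics/scene2z.png

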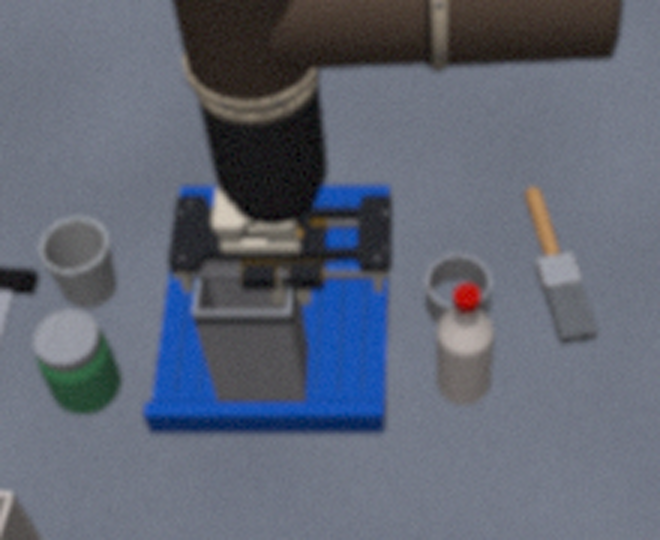

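Run:
```python
import numpy as np
D=[(20.5924,.6342,.6467,.2256),(9.7899,-9.9728,.539,.2569),(18.3611,1.2831,.6325,.2555),(21.8728,-6.8302,.6306,.1563)]
A=[];b=[]
for q2,q3,R,Z in D:
    q2=np.radians(q2);a=q2-np.radians(q3)
    A+= [[np.sin(q2),np.cos(a),1,0],[np.cos(q2),-np.sin(a),0,1]]; b+=[R,Z]
A=np.array(A)
x,res,rk,sv=np.linalg.lstsq(A,b,rcond=None); print(x,A@x-b,sv)
A2=A[:,[0,1,3]]; x,res,rk,sv=np.linalg.lstsq(A2,b,rcond=None); print(x,A2@x-b,sv)
```

```text
[ 0.59809905  0.46369786  0.00082735 -0.17593194] [ 3.38289937e-04  7.62131767e-05 -8.78389855e-05 -2.30462672e-04
 -1.71127814e-05  4.22663648e-05 -2.33338170e-04  1.11983130e-04] [2.87155634 2.78010674 0.11630185 0.10791018]
[ 0.59835843  0.46449913 -0.17588711] [ 3.55310826e-04  9.03380271e-05 -1.17012872e-04 -2.00971026e-04
  3.17717579e-06  9.79483320e-05 -2.61250962e-04  1.26846670e-05] [2.85636357 1.95646101 0.11596337]
```

```bash
cat >> h.py <<'E'
def tcp_at(th,phi,slide=0,heel=(.631,-.1153),yaw=.1307,zc=.163,xc=.032,yc=.043):
    th=np.radians(th);phi=np.radians(phi)
    u=-.0+xc*np.cos(th)-zc*np.sin(th); w=.012+zc*np.cos(th)+xc*np.sin(th)
    u+=.0188*np.sin(phi)+slide; w-=.0188*np.cos(phi)
    f=np.array([np.cos(yaw),np.sin(yaw)]);l=np.array([-f[1],f[0]])
    p=np.array([*heel])+f*u+l*yc
    return np.array([p[0],p[1],w])
def rows(ths,phis,slides,th0,phi0,s0=0):
    b=tcp_at(th0,phi0,s0)
    for a,p,s in zip(ths,phis,slides):
        d=(tcp_at(a,p,s)-b)*100; q=np.radians(p-phi0)
        print([round(float(v),2) for v in d]+[round(q*.1305,3),round(-q*.9914,3),0])
E
python3 - <<'E'
from h import *
print(tcp_at(0,0))
t=np.arange(1,9)*2.; rows(t,t/2,t*0,0,0)
E
```

```text
[ 0.65712296 -0.06849625  0.1562    ]
[-0.53, -0.07, 0.1, np.float64(0.002), np.float64(-0.017), 0]
[-1.07, -0.14, 0.18, np.float64(0.005), np.float64(-0.035), 0]
[-1.61, -0.21, 0.25, np.float64(0.007), np.float64(-0.052), 0]
[-2.15, -0.28, 0.29, np.float64(0.009), np.float64(-0.069), 0]
[-2.69, -0.35, 0.32, np.float64(0.011), np.float64(-0.087), 0]
[-3.23, -0.43, 0.32, np.float64(0.014), np.float64(-0.104), 0]
[-3.78, -0.5, 0.3, np.float64(0.016), np.float64(-0.121), 0]
[-4.32, -0.57, 0.27, np.float64(0.018), np.float64(-0.138), 0]
```

Request:
drive_tool:
  deltas:
    - [-0.53,-0.07,0.1,0.002,-0.017,0]
    - [-1.07,-0.14,0.18,0.005,-0.035,0]
    - [-1.61,-0.21,0.25,0.007,-0.052,0]
    - [-2.15,-0.28,0.29,0.009,-0.069,0]
    - [-2.69,-0.35,0.32,0.011,-0.087,0]
    - [-3.23,-0.43,0.32,0.014,-0.104,0]
    - [-3.78,-0.5,0.3,0.016,-0.121,0]
    - [-4.32,-0.57,0.27,0.018,-0.138,0]

```text
time_s: 5.05
tcp_pos: [0.6116, -0.0762, 0.1588]
eef_rot: [-90.0, -8.0, 7.5]
contact_force: [1.0, 0.4, -2.7]
gripper_width: 0.0041
```

```bash
cat > look.py <<'E'
from h import *
import sys
n=sys.argv[1]
s=r.get_state(); print({k:np.round(s[k],3).tolist() for k in ['time_s','joints','tcp_pos','eef_rot','contact_force','moment','gripper_width']})
im=imaging.capture("scene"); im=cv2.cvtColor(im,cv2.COLOR_RGB2BGR)[100:270,130:330]
cv2.imwrite(f"pics/s{n}.png",cv2.resize(im,None,fx=3,fy=3,interpolation=cv2.INTER_CUBIC))
im=cv2.cvtColor(imaging.capture("wrist"),cv2.COLOR_RGB2BGR); cv2.imwrite(f"pics/w{n}.png",im)
E
python3 look.py 3
```

```text
{'time_s': 5.05, 'joints': [11.38, 13.653, -19.307, 0.714, -49.102, -94.331], 'tcp_pos': [0.612, -0.076, 0.159], 'eef_rot': [-90.0, -7.959, 7.479], 'contact_force': [0.996, 0.384, -2.658], 'moment': [0.067, 0.6, 0.027], 'gripper_width': 0.004}
```

View pics/s3.png

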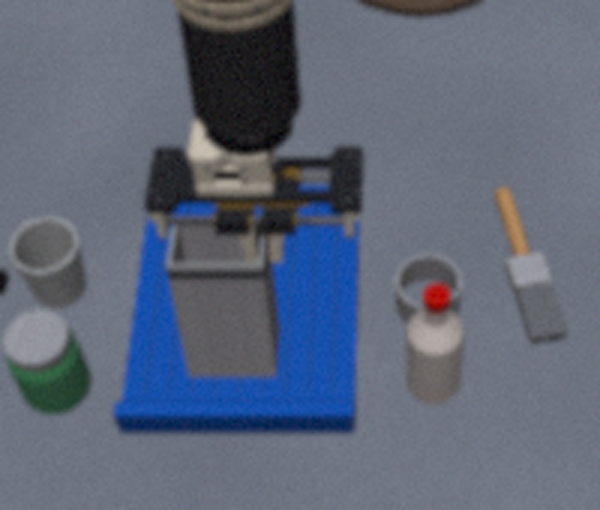

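View pics/w3.png

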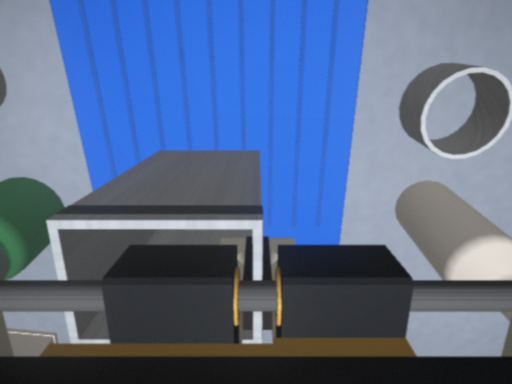

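```bash
cat >> h.py <<'E'
def ik(R,Z,p,h=.214,Lt=.39,L1=.5982,L2=.4645):
    p=np.radians(p); x=R-Lt*np.cos(p); z=Z+Lt*np.sin(p)-h; D=np.hypot(x,z)
    ci=(L1**2+L2**2-D*D)/(2*L1*L2); cs=(L1**2+D*D-L2**2)/(2*L1*D)
    if abs(ci)>1 or abs(cs)>1: return None
    q3=np.degrees(np.arccos(ci))-90; q2=np.degrees(np.arctan2(x,z)-np.arccos(cs)); a=q2-q3
    return [round(float(v),1) for v in (q2,q3,a-np.degrees(p))]
E
python3 - <<'E'
from h import *
for R in (.45,.48,.5,.52):
  for p in (50,55,60,65,70): print(R,p,ik(R,.03,p))
for p in (90,110,130,147,150): print(p,ik(.64,.165,p))
E
```

```text
0.45 50 [15.2, -69.6, 34.7]
0.45 55 [11.2, -65.1, 21.3]
0.45 60 [9.3, -60.8, 10.0]
0.45 65 [8.7, -56.5, 0.2]
0.45 70 [9.1, -52.4, -8.5]
0.48 50 [16.1, -66.0, 32.1]
0.48 55 [12.8, -61.8, 19.6]
0.48 60 [11.3, -57.5, 8.8]
0.48 65 [10.9, -53.3, -0.8]
0.48 70 [11.3, -49.1, -9.6]
0.5 50 [16.7, -63.7, 30.5]
0.5 55 [13.9, -59.5, 18.4]
0.5 60 [12.5, -55.3, 7.8]
0.5 65 [12.2, -51.1, -1.7]
0.5 70 [12.8, -46.9, -10.3]
0.52 50 [17.5, -61.4, 28.9]
0.52 55 [15.0, -57.3, 17.2]
0.52 60 [13.8, -53.1, 6.9]
0.52 65 [13.6, -48.9, -2.5]
0.52 70 [14.2, -44.7, -11.1]
90 [22.3, -4.9, -62.8]
110 [34.9, 13.0, -88.1]
130 [48.7, 30.5, -111.8]
147 [60.6, 44.3, -130.7]
150 [62.7, 46.6, -133.9]
```

Request:
drive_tool:
  deltas:
    - [0.54,0.07,0.0,-0.002,0.017,0]
    - [1.08,0.14,0,-0.005,0.035,0]
    - [1.62,0.21,0,-0.007,0.052,0]
    - [2.16,0.28,-0.05,-0.009,0.069,0]
    - [2.7,0.35,-0.1,-0.011,0.086,0]
    - [3.24,0.42,-0.15,-0.014,0.103,0]
    - [3.78,0.5,-0.2,-0.016,0.121,0]
    - [4.32,0.57,-0.25,-0.018,0.138,0]
  squeeze: 15

```text
time_s: 5.82
tcp_pos: [0.6561, -0.0702, 0.1564]
eef_rot: [-90.0, 0.1, 7.5]
contact_force: [-7.1, 4.7, 14.8]
gripper_width: 0.0041
```

```bash
python3 look.py 4
```

```text
{'time_s': 5.817, 'joints': [10.784, 21.989, -6.645, -0.01, -61.488, -93.278], 'tcp_pos': [0.656, -0.07, 0.156], 'eef_rot': [-89.998, 0.122, 7.501], 'contact_force': [-7.109, 4.669, 14.848], 'moment': [1.858, 2.493, -0.093], 'gripper_width': 0.004}
```

View pics/s4.png

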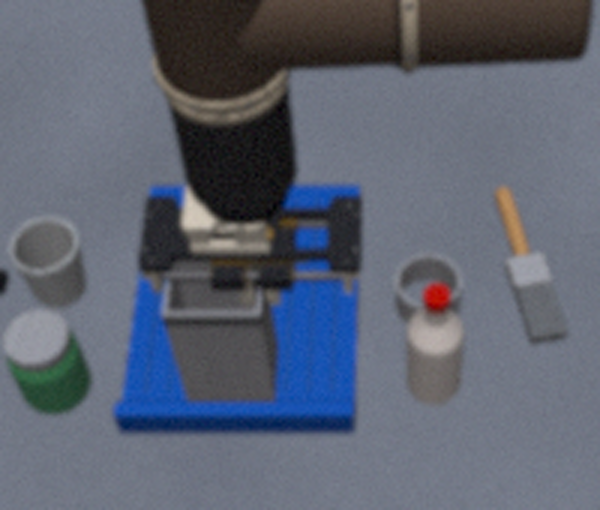

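Request:
drive_tool:
  deltas:
    - [0,0,0.1,0,0,0]
    - [0,0,0.1,0,0,0]
    - [-0.05,0,0.1,0,0,0]
    - [-0.1,0,0.1,0,0,0]
    - [-0.1,0,0.1,0,0,0]
    - [-0.1,0,0.1,0,0,0]
    - [-0.1,0,0.1,0,0,0]
    - [-0.1,0,0.1,0,0,0]
  squeeze: 4

```text
time_s: 6.58
tcp_pos: [0.6544, -0.0704, 0.1579]
eef_rot: [-90.0, -0.0, 7.5]
contact_force: [0.7, 1.3, -1.8]
gripper_width: 0.0042
```

Request:
drive_tool:
  deltas:
    - [0,0,0,0,0,0]
    - [0,0,0,0,0,0]
    - [0,0,0,0,0,0]
    - [0,0,0,0,0,0]
    - [0,0,2,0,0,0]
    - [0,0,5,0,0,0]
    - [0,0,8,0,0,0]
    - [0,0,11,0,0,0]
  claw: 0.45

```text
time_s: 7.25
tcp_pos: [0.6544, -0.0705, 0.2692]
eef_rot: [-90.0, 0.0, 7.5]
contact_force: [0.4, 0.5, -0.7]
gripper_width: 0.0391
```

```bash
python3 look.py 5
python3 - <<'E'
from h import *
s=r.get_state()
for x,y in [(-.032,-.045),(-.032,.045),(.032,.045),(.032,-.045)]: print(wrist_proj(cont(x,y,.182),s))
E
```

```text
{'time_s': 7.25, 'joints': [10.802, 17.724, 2.119, 0.017, -74.408, -93.308], 'tcp_pos': [0.654, -0.071, 0.269], 'eef_rot': [-90.017, 0.011, 7.499], 'contact_force': [0.449, 0.486, -0.72], 'moment': [0.023, -0.096, 0.037], 'gripper_width': 0.039}
[142.2 156.6]
[263.4 156.8]
[262.8 235.9]
[150.3 235.6]
```

View pics/w5.png

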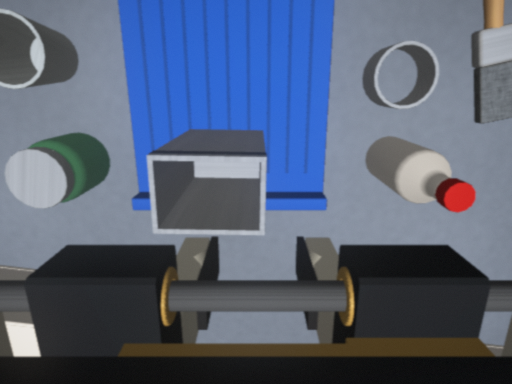

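View pics/s5.png

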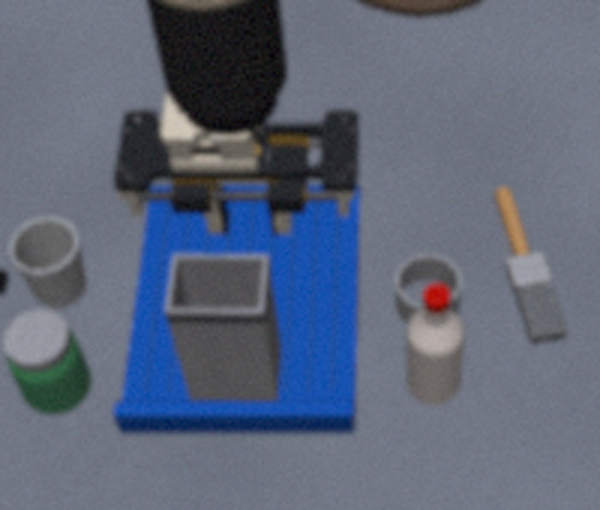

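Run:
```python
import cv2
im=cv2.imread("pics/w5.png")[120:250,130:290]; cv2.imwrite("pics/w5z.png",cv2.resize(im,None,fx=5,fy=5,interpolation=cv2.INTER_CUBIC)[:600])
```

```text
(no output)
```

View pics/w5z.png

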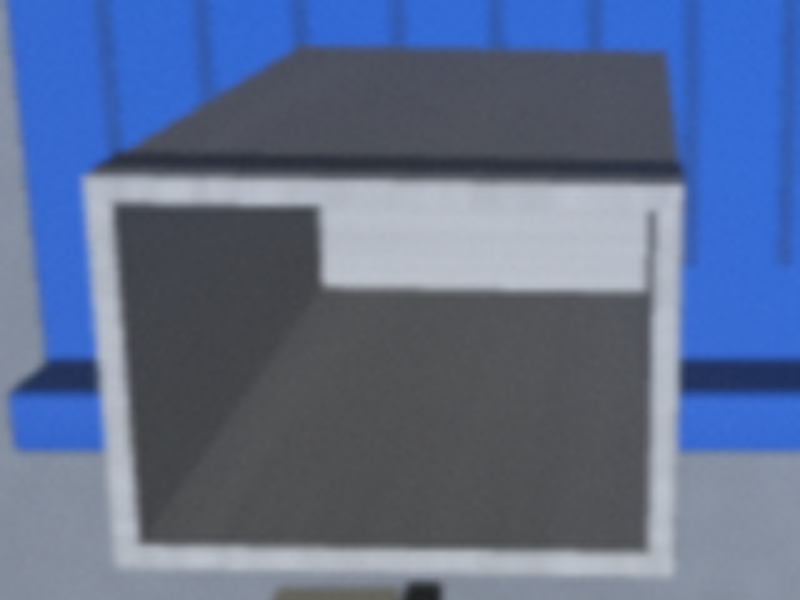

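Run:
```python
from h import *
from scipy.optimize import least_squares
s=r.get_state()
ob=np.array([(147,155),(266.8,156.4),(264.4,234.8),(153.6,233.2)])-.4
k=[(-.032,-.045),(-.032,.045),(.032,.045),(.032,-.045)]
f=lambda p:(np.array([wrist_proj(cont(x,y,.182,p[:2],p[2]),s) for x,y in k])-ob).ravel()
a=least_squares(f,[.66,-.11,.13],diff_step=2e-2); print(a.x,np.degrees(a.x[2]),a.fun.round(1)); o=a.x
cy,sy=np.cos(o[2]),np.sin(o[2])
b=(.5681,-.1189,.1347);d=o[:2]-np.array(b[:2]);print("in board",np.cos(b[2])*d[0]+np.sin(b[2])*d[1],-np.sin(b[2])*d[0]+np.cos(b[2])*d[1])
```

```text
[ 0.66106797 -0.10899538  0.11675478] 6.6895560992270795 [-0.9 -0.6  0.7 -0.2  1.1  0.6 -0.8  0.5]
in board 0.09345595877501138 -0.0026700554601271926
```

Request:
drive_tool:
  deltas:
    - [0.6,0.1,0,-0.015,0.114,0]
    - [1.2,0.2,0,-0.03,0.228,0]
    - [1.8,0.4,0,-0.045,0.342,0]
    - [2.4,0.5,0,-0.06,0.456,0]
    - [3.0,0.6,0,-0.075,0.57,0]
    - [3.6,0.8,0,-0.09,0.684,0]
    - [4.0,0.9,0,-0.105,0.798,0]
    - [4.2,1.0,0,-0.12,0.912,0]

```text
time_s: 8.02
tcp_pos: [0.6971, -0.0604, 0.2677]
eef_rot: [-90.0, 53.0, 7.5]
contact_force: [1.6, 0.1, -1.1]
gripper_width: 0.0391
```

Request:
drive_tool:
  deltas:
    - [0,0,-1,-0.008,0.063,0]
    - [0,0,-2,-0.017,0.126,0]
    - [0,0,-3,-0.017,0.126,0]
    - [0,0,-4,-0.017,0.126,0]
    - [0,0,-5,-0.017,0.126,0]
    - [0,0,-6,-0.017,0.126,0]
    - [0,0,-6.7,-0.017,0.126,0]
    - [0,0,-6.7,-0.017,0.126,0]

```text
time_s: 8.68
tcp_pos: [0.6962, -0.0604, 0.2012]
eef_rot: [-90.0, 59.9, 7.5]
contact_force: [-0.3, 0.8, 0.3]
gripper_width: 0.0396
```

```bash
python3 look.py 6
```

```text
{'time_s': 8.683, 'joints': [9.819, 64.613, 57.813, -3.351, -143.04, -93.847], 'tcp_pos': [0.696, -0.06, 0.201], 'eef_rot': [-90.002, 59.906, 7.489], 'contact_force': [-0.263, 0.763, 0.328], 'moment': [0.332, -2.887, 0.026], 'gripper_width': 0.04}
```

View pics/w6.png

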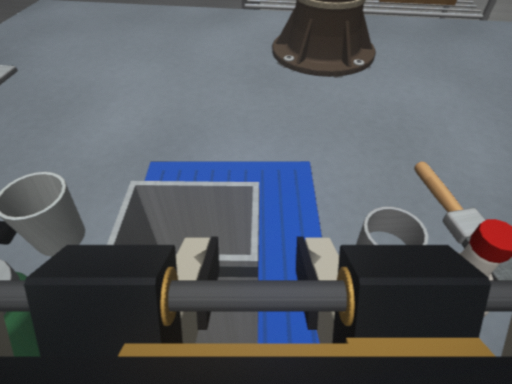

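View pics/s6.png

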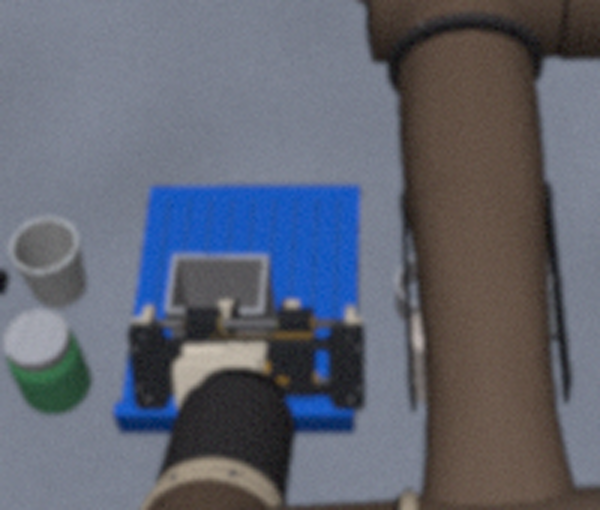

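Run:
```python
from h import *
s=r.get_state()
for x,y in [(-.032,-.045),(-.032,.045),(.032,.045),(.028,.041)]: print(wrist_proj(cont(x,y,.182,(.6611,-.109),.1168),s))
print(wrist_proj([.6367,-.0686,.1675],s))
im=cv2.imread("pics/w6.png")[170:290,100:270]; cv2.imwrite("pics/w6z.png",cv2.resize(im,None,fx=4.7,fy=4.7,interpolation=cv2.INTER_CUBIC))
```

```text
[132.8 179.3]
[260.2 180.5]
[259.3 258.8]
[252.5 252.8]
[257.1 207.4]
```

View pics/w6z.png

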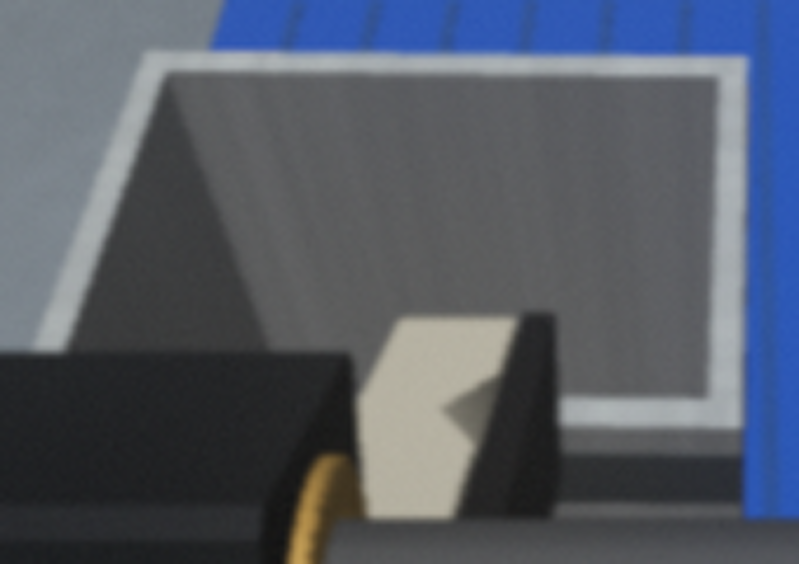

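Request:
drive_tool:
  deltas:
    - [-0.8,-0.11,-0.46,0,0,0]
    - [-1.6,-0.22,-0.92,0,0,0]
    - [-2.4,-0.33,-1.38,0,0,0]
    - [-3.2,-0.44,-1.84,0,0,0]
    - [-4.0,-0.55,-2.3,0,0,0]
    - [-4.8,-0.66,-2.76,0,0,0]
    - [-5.4,-0.74,-3.1,0,0,0]
    - [-5.85,-0.8,-3.4,0,0,0]

```text
time_s: 9.45
tcp_pos: [0.6378, -0.0685, 0.1681]
eef_rot: [-90.1, 59.9, 7.4]
contact_force: [-0.3, -0.0, 0.9]
gripper_width: 0.0394
```

```bash
python3 look.py 7
```

```text
{'time_s': 9.45, 'joints': [9.95, 57.72, 38.389, -2.768, -130.474, -93.058], 'tcp_pos': [0.638, -0.069, 0.168], 'eef_rot': [-90.065, 59.861, 7.44], 'contact_force': [-0.299, -0.005, 0.929], 'moment': [0.341, -2.74, -0.047], 'gripper_width': 0.039}
```

View pics/w7.png

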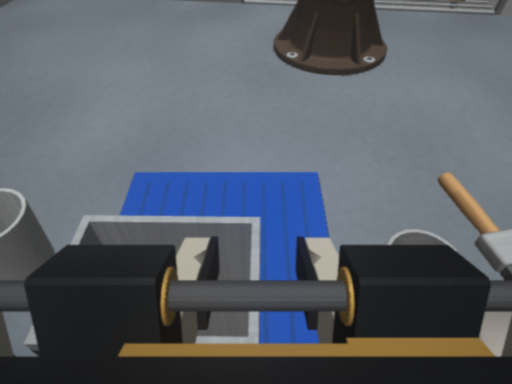

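Request:
drive_tool:
  deltas:
    - [0,0,0,0,0,0]
    - [0,0,0,0,0,0]
    - [0,0,0,0,0,0]
    - [0,0,0,0,0,0]
    - [0,0,0,0,0,0]
    - [0,0,0,0,0,0]
    - [0,0,0,0,0,0]
    - [0,0,0,0,0,0]
  claw: 0
  squeeze: 20

```text
time_s: 10.22
tcp_pos: [0.6382, -0.0687, 0.1675]
eef_rot: [-90.2, 60.0, 7.4]
contact_force: [0.5, -1.9, 4.9]
gripper_width: 0.0042
```

```bash
python3 look.py 8
cat >> h.py <<'E'
# rigid: tip at container coords (xt, zt) ; tool phi = th-60 (th = container tilt)
def tip_at(th,slide=0,xt=.0125,zt=.1555,heel=(.6293,-.1127),yaw=.1307,yc=.043):
    t=np.radians(th); u=xt*np.cos(t)-zt*np.sin(t)+slide; w=.012+zt*np.cos(t)+xt*np.sin(t)
    f=np.array([np.cos(yaw),np.sin(yaw)]);l=np.array([-f[1],f[0]]); p=np.array(heel)+f*u+l*yc
    return np.array([p[0],p[1],w])
def rrows(a,b,sa=0,sb=0,rot=True,ra=None,rb=None,dz=0,**k):
    p0=tip_at(a,sa,**k)
    for i in range(1,9):
        th=a+(b-a)*i/8; sl=sa+(sb-sa)*i/8
        d=(tip_at(th,sl,**k)-p0)*100; q=np.radians(th-a) if rot is True else np.radians(rot)*i/8
        print([round(float(v),2) for v in (d[0],d[1],d[2]+dz*i/8)]+[round(float(q)*.1305,3),round(float(-q)*.9914,3),0])
E
python3 - <<'E'
from h import *
print(tip_at(0)); rrows(0,20)
print();rrows(20,40)
E
```

```text
{'time_s': 10.217, 'joints': [9.942, 57.868, 38.523, -2.731, -130.588, -93.071], 'tcp_pos': [0.638, -0.069, 0.167], 'eef_rot': [-90.163, 59.987, 7.359], 'contact_force': [0.48, -1.853, 4.86], 'moment': [-0.256, -1.471, 0.47], 'gripper_width': 0.004}
[ 0.63608927 -0.06843765  0.1675    ]
[-0.67, -0.09, 0.04, 0.006, -0.043, 0]
[-1.35, -0.18, 0.05, 0.011, -0.087, 0]
[-2.02, -0.27, 0.03, 0.017, -0.13, 0]
[-2.7, -0.35, -0.02, 0.023, -0.173, 0]
[-3.37, -0.44, -0.1, 0.028, -0.216, 0]
[-4.03, -0.53, -0.21, 0.034, -0.26, 0]
[-4.69, -0.62, -0.34, 0.04, -0.303, 0]
[-5.35, -0.7, -0.51, 0.046, -0.346, 0]

[-0.65, -0.08, -0.2, 0.006, -0.043, 0]
[-1.28, -0.17, -0.42, 0.011, -0.087, 0]
[-1.91, -0.25, -0.67, 0.017, -0.13, 0]
[-2.53, -0.33, -0.95, 0.023, -0.173, 0]
[-3.13, -0.41, -1.25, 0.028, -0.216, 0]
[-3.72, -0.49, -1.58, 0.034, -0.26, 0]
[-4.29, -0.56, -1.94, 0.04, -0.303, 0]
[-4.85, -0.64, -2.32, 0.046, -0.346, 0]
```

View pics/s8.png

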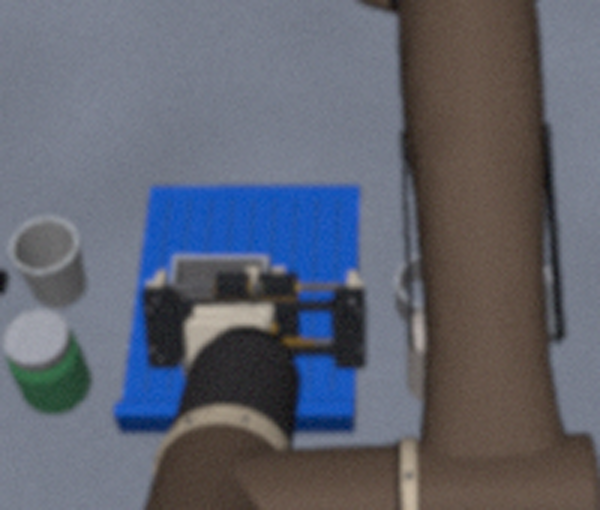

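Request:
drive_tool:
  deltas:
    - [-0.67,-0.09,0.05,0.006,-0.043,0]
    - [-1.35,-0.18,0.07,0.011,-0.087,0]
    - [-2.02,-0.27,0.06,0.017,-0.13,0]
    - [-2.7,-0.35,0.02,0.023,-0.173,0]
    - [-3.37,-0.44,-0.05,0.028,-0.216,0]
    - [-4.03,-0.53,-0.15,0.034,-0.26,0]
    - [-4.7,-0.62,-0.28,0.04,-0.303,0]
    - [-5.35,-0.7,-0.45,0.046,-0.346,0]
  squeeze: 25

```text
time_s: 10.98
tcp_pos: [0.5847, -0.0755, 0.162]
eef_rot: [-90.0, 39.8, 7.5]
contact_force: [-0.4, -1.3, 0.7]
gripper_width: 0.0036
```

```bash
python3 look.py 9
```

```text
{'time_s': 10.983, 'joints': [10.376, 40.161, 14.544, -1.899, -104.157, -92.691], 'tcp_pos': [0.585, -0.075, 0.162], 'eef_rot': [-90.014, 39.817, 7.478], 'contact_force': [-0.417, -1.269, 0.706], 'moment': [-0.317, -2.022, 0.301], 'gripper_width': 0.004}
```

View pics/s9.png

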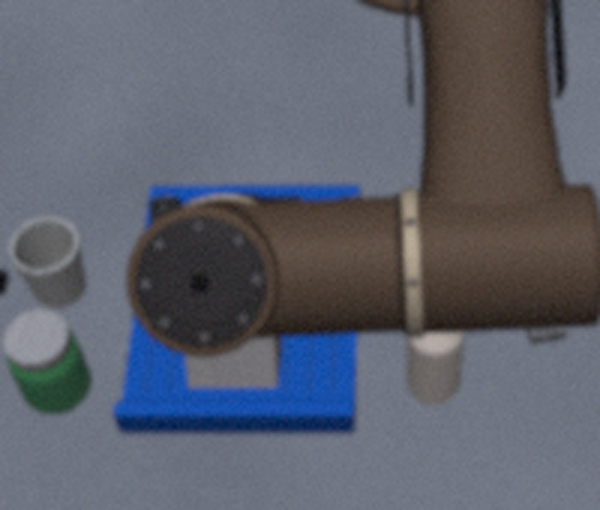

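View pics/w9.png

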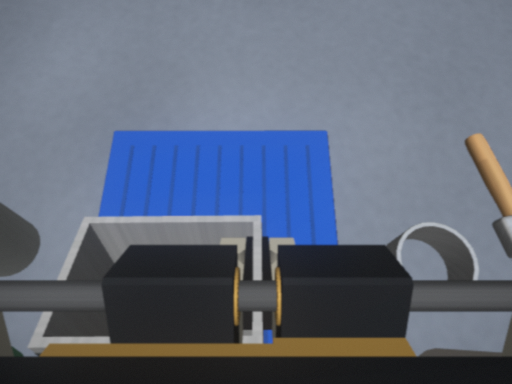

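Run:
```python
from h import *
for i in range(3): rrows(20+20*i,40+20*i,.015*i,.015*i+.015,xt=.014); print()
```

```text
[-0.46, -0.06, -0.19, 0.006, -0.043, 0]
[-0.92, -0.12, -0.41, 0.011, -0.087, 0]
[-1.36, -0.18, -0.65, 0.017, -0.13, 0]
[-1.79, -0.24, -0.92, 0.023, -0.173, 0]
[-2.21, -0.29, -1.22, 0.028, -0.216, 0]
[-2.62, -0.34, -1.55, 0.034, -0.26, 0]
[-3.01, -0.4, -1.9, 0.04, -0.303, 0]
[-3.39, -0.45, -2.28, 0.046, -0.346, 0]

[-0.36, -0.05, -0.4, 0.006, -0.043, 0]
[-0.7, -0.09, -0.83, 0.011, -0.087, 0]
[-1.02, -0.13, -1.27, 0.017, -0.13, 0]
[-1.33, -0.17, -1.74, 0.023, -0.173, 0]
[-1.61, -0.21, -2.23, 0.028, -0.216, 0]
[-1.87, -0.25, -2.75, 0.034, -0.26, 0]
[-2.11, -0.28, -3.28, 0.04, -0.303, 0]
[-2.32, -0.31, -3.82, 0.046, -0.346, 0]

[-0.19, -0.03, -0.57, 0.006, -0.043, 0]
[-0.36, -0.05, -1.15, 0.011, -0.087, 0]
[-0.5, -0.07, -1.74, 0.017, -0.13, 0]
[-0.61, -0.08, -2.35, 0.023, -0.173, 0]
[-0.7, -0.09, -2.98, 0.028, -0.216, 0]
[-0.76, -0.1, -3.61, 0.034, -0.26, 0]
[-0.79, -0.1, -4.25, 0.04, -0.303, 0]
[-0.8, -0.1, -4.91, 0.046, -0.346, 0]
```

Request:
drive_tool:
  deltas:
    - [-0.46,-0.06,-0.19,0.006,-0.043,0]
    - [-0.92,-0.12,-0.41,0.011,-0.087,0]
    - [-1.36,-0.18,-0.65,0.017,-0.13,0]
    - [-1.79,-0.24,-0.92,0.023,-0.173,0]
    - [-2.21,-0.29,-1.22,0.028,-0.216,0]
    - [-2.62,-0.34,-1.55,0.034,-0.26,0]
    - [-3.01,-0.4,-1.9,0.04,-0.303,0]
    - [-3.39,-0.45,-2.28,0.046,-0.346,0]

```text
time_s: 11.75
tcp_pos: [0.5471, -0.0798, 0.1427]
eef_rot: [-90.0, 20.3, 7.6]
contact_force: [-17.8, 7.8, 34.2]
gripper_width: 0.0035
```

```bash
python3 look.py 10
```

```text
{'time_s': 11.75, 'joints': [11.079, 25.485, -5.832, -1.287, -78.987, -93.047], 'tcp_pos': [0.547, -0.08, 0.143], 'eef_rot': [-89.956, 20.339, 7.567], 'contact_force': [-17.785, 7.823, 34.222], 'moment': [2.199, 9.07, -1.292], 'gripper_width': 0.004}
```

View pics/s10.png

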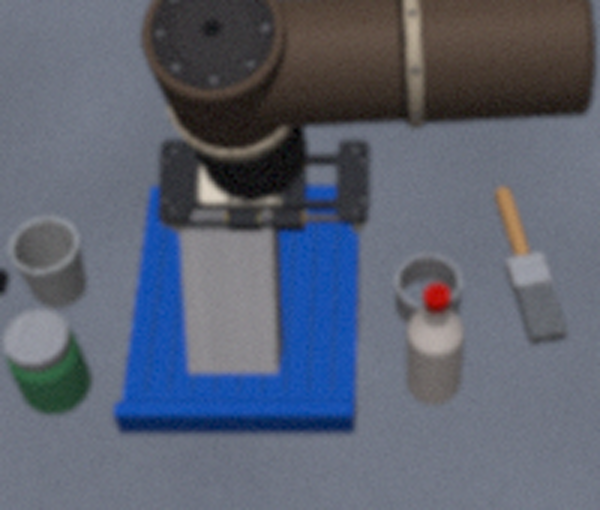

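View pics/w10.png

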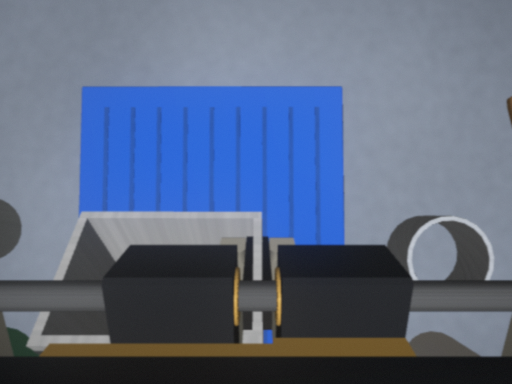

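Request:
drive_tool:
  deltas:
    - [0,0,0.2,0,0,0]
    - [0,0,0.4,0,0,0]
    - [0,0,0.4,0,0,0]
    - [0,0,0.4,0,0,0]
    - [0,0,0.4,0,0,0]
    - [0,0,0.4,0,0,0]
    - [0,0,0.4,0,0,0]
    - [0,0,0.4,0,0,0]

```text
time_s: 12.52
tcp_pos: [0.5507, -0.0799, 0.143]
eef_rot: [-90.0, 20.0, 7.5]
contact_force: [0.5, 0.4, -2.1]
gripper_width: 0.0037
```

Run:
```python
from h import *
for i in range(1,3): rrows(20+20*i,40+20*i,.015*i,.015*i+.015,xt=.018); print()
```

```text
[-0.37, -0.05, -0.39, 0.006, -0.043, 0]
[-0.73, -0.1, -0.8, 0.011, -0.087, 0]
[-1.06, -0.14, -1.24, 0.017, -0.13, 0]
[-1.38, -0.18, -1.69, 0.023, -0.173, 0]
[-1.67, -0.22, -2.17, 0.028, -0.216, 0]
[-1.95, -0.26, -2.68, 0.034, -0.26, 0]
[-2.2, -0.29, -3.2, 0.04, -0.303, 0]
[-2.43, -0.32, -3.74, 0.046, -0.346, 0]

[-0.21, -0.03, -0.56, 0.006, -0.043, 0]
[-0.39, -0.05, -1.13, 0.011, -0.087, 0]
[-0.54, -0.07, -1.72, 0.017, -0.13, 0]
[-0.67, -0.09, -2.32, 0.023, -0.173, 0]
[-0.78, -0.1, -2.94, 0.028, -0.216, 0]
[-0.86, -0.11, -3.57, 0.034, -0.26, 0]
[-0.9, -0.12, -4.21, 0.04, -0.303, 0]
[-0.93, -0.12, -4.86, 0.046, -0.346, 0]
```

Request:
drive_tool:
  deltas:
    - [-0.37,-0.05,-0.37,0.006,-0.043,0]
    - [-0.73,-0.1,-0.76,0.011,-0.087,0]
    - [-1.06,-0.14,-1.18,0.017,-0.13,0]
    - [-1.38,-0.18,-1.61,0.023,-0.173,0]
    - [-1.67,-0.22,-2.07,0.028,-0.216,0]
    - [-1.95,-0.26,-2.56,0.034,-0.26,0]
    - [-2.2,-0.29,-3.06,0.04,-0.303,0]
    - [-2.43,-0.32,-3.6,0.046,-0.346,0]

```text
time_s: 13.18
tcp_pos: [0.5258, -0.0833, 0.1074]
eef_rot: [-90.0, -0.1, 7.5]
contact_force: [-0.8, -0.4, 0.1]
gripper_width: 0.004
```

```bash
python3 look.py 11
```

```text
{'time_s': 13.183, 'joints': [12.083, 13.562, -26.452, -0.053, -49.888, -94.55], 'tcp_pos': [0.526, -0.083, 0.107], 'eef_rot': [-89.952, -0.095, 7.499], 'contact_force': [-0.766, -0.353, 0.118], 'moment': [0.017, 0.555, -0.063], 'gripper_width': 0.004}
```

View pics/s11.png

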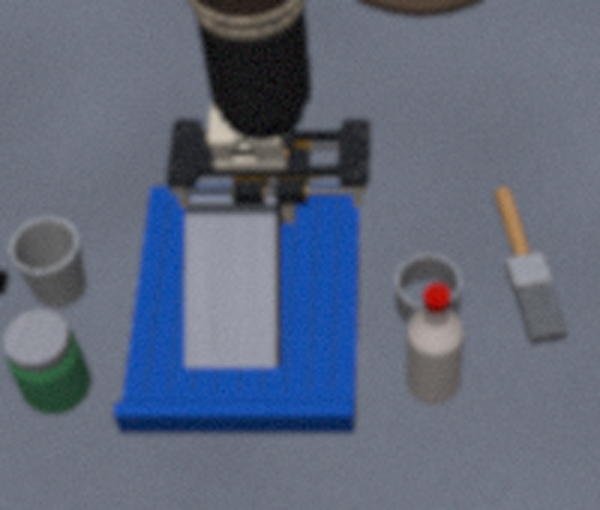

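View pics/w11.png

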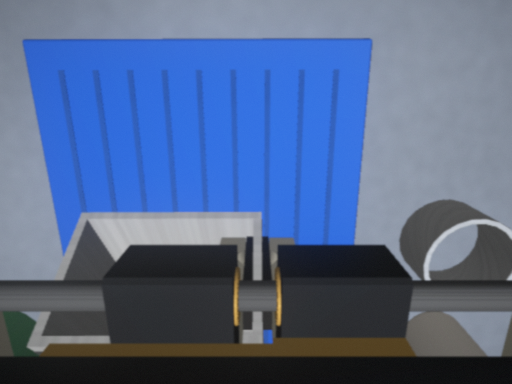

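```bash
cat >> h.py <<'E'
def fitrim(obs,s,x0):
    # params: heel x,y (world), heel z, tilt th(rad), yaw ; obs list of (xc,yc,zc,u,v)
    from scipy.optimize import least_squares
    def X(p,x,y,z):
        t=p[3]; x=x+.032; u=x*np.cos(t)-z*np.sin(t); w=p[2]+z*np.cos(t)+x*np.sin(t); f=np.array([np.cos(p[4]),np.sin(p[4])]); l=np.array([-f[1],f[0]])
        q=np.array(p[:2])+f*u+l*y; return [q[0],q[1],w]
    def f(p):
        e=[]
        for c,x,y,z,u,v in obs:
            q=X(p,x,y,z); e+=list((wrist_proj(q,s) if c=="w" else proj(c,q))-[u,v])
        e+=[(p[4]-.131)/.02]
        return np.array(e)
    return least_squares(f,x0,diff_step=5e-3)
E
python3 - <<'E'
from h import *
for n,(y0,y1,x0,x1) in {"w11":(200,360,20,280)}.items():
    im=cv2.imread(f"pics/{n}.png")[y0:y1,x0:x1]; cv2.imwrite(f"pics/{n}z.png",cv2.resize(im,None,fx=3,fy=3,interpolation=cv2.INTER_CUBIC))
E
```

```text
(no output)
```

View pics/w11z.png

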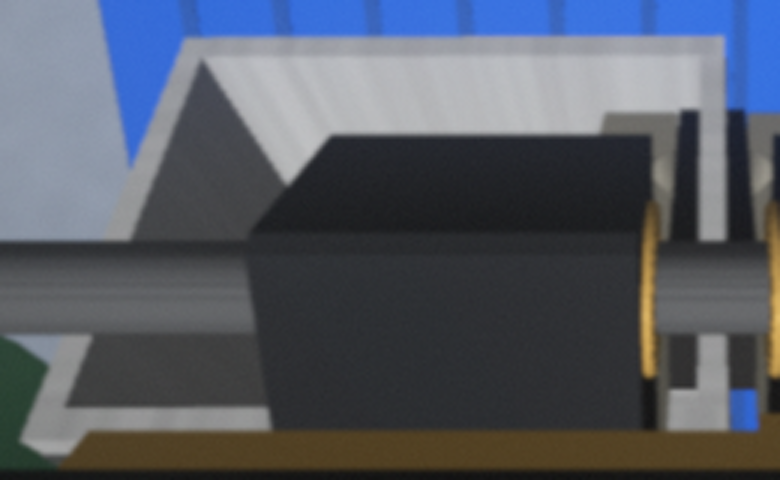

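Run:
```python
from h import *
s=r.get_state()
o=[("w",-.032,-.045,.17,81.4,212.4),("w",-.032,.045,.17,261,212),("w",.032,-.045,.17,26.4,346.4),("scene",.032,-.045,0,191.2,223),("scene",.032,.045,0,223,222.7)]
a=fitrim(o,s,[.66,-.11,.012,1.05,.131]); print(a.x,np.degrees(a.x[3:]),a.fun.round(1))
p=a.x; d=np.array(s['tcp_pos']);h_=p[:3]; f=np.array([np.cos(p[4]),np.sin(p[4])]); u=(d[:2]-h_[:2])@f; w=d[2]-h_[2]; t=p[3]
print("xt,zt",u*np.cos(t)+w*np.sin(t),-u*np.sin(t)+w*np.cos(t))
```

```text
[ 0.65124962 -0.1093865   0.0126297   1.00178318  0.13760391] [57.39794837  7.88412314] [ 0.4  0.3 -0.1 -0.4  0.   0.   0.4 -0.3 -1.1 -0.1  0.3]
xt,zt 0.014200424887900229 0.1537360989266437
```

Run:
```python
from h import *
print(tip_at(57.4,0,.0142,.1537,heel=(.6512,-.1094)))
rrows(57.4,77.4,0,.02,xt=.0142,zt=.1537)
```

```text
[ 0.52480064 -0.08264521  0.10677189]
[-0.15, -0.02, -0.54, 0.006, -0.043, 0]
[-0.28, -0.04, -1.1, 0.011, -0.087, 0]
[-0.38, -0.05, -1.67, 0.017, -0.13, 0]
[-0.46, -0.06, -2.26, 0.023, -0.173, 0]
[-0.51, -0.07, -2.86, 0.028, -0.216, 0]
[-0.53, -0.07, -3.48, 0.034, -0.26, 0]
[-0.53, -0.07, -4.1, 0.04, -0.303, 0]
[-0.5, -0.07, -4.74, 0.046, -0.346, 0]
```

Request:
drive_tool:
  deltas:
    - [-0.15,-0.02,-0.54,0.006,-0.043,0]
    - [-0.28,-0.04,-1.09,0.011,-0.087,0]
    - [-0.38,-0.05,-1.65,0.017,-0.13,0]
    - [-0.46,-0.06,-2.23,0.023,-0.173,0]
    - [-0.51,-0.07,-2.82,0.028,-0.216,0]
    - [-0.53,-0.07,-3.43,0.034,-0.26,0]
    - [-0.53,-0.07,-4.05,0.04,-0.303,0]
    - [-0.5,-0.07,-4.68,0.046,-0.346,0]

```text
time_s: 13.95
tcp_pos: [0.5219, -0.0836, 0.0609]
eef_rot: [-89.9, -20.1, 7.5]
contact_force: [0.4, -2.0, -1.8]
gripper_width: 0.004
```

```bash
python3 look.py 12
```

```text
{'time_s': 13.95, 'joints': [13.362, 8.492, -49.778, 9.372, -11.88, -104.673], 'tcp_pos': [0.522, -0.084, 0.061], 'eef_rot': [-89.913, -20.093, 7.509], 'contact_force': [0.398, -2.005, -1.822], 'moment': [-0.682, 1.444, -0.342], 'gripper_width': 0.004}
```

View pics/s12.png

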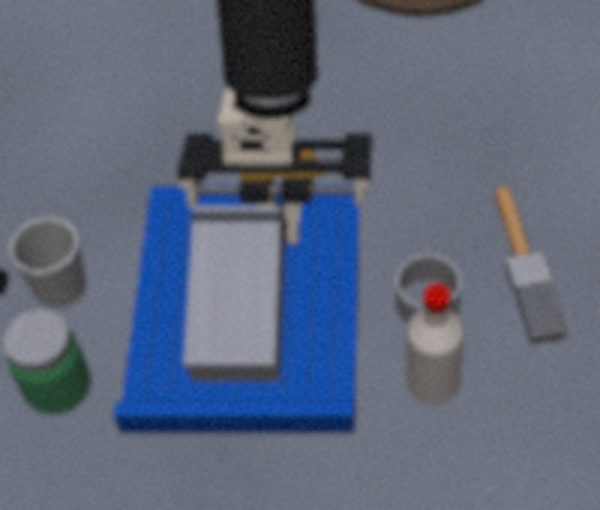

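View pics/w12.png

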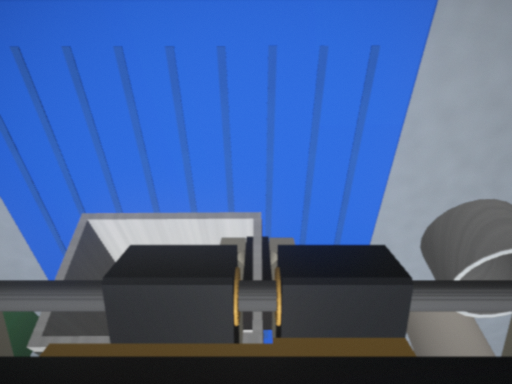

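```bash
cat >> h.py <<'E'
def fullik(tip,yaw,p,d=.1917,h=.214,Lt=.39,L1=.5982,L2=.4645):
    # yaw, p deg; jaws horizontal
    Y,P=np.radians([yaw,p]); t=np.array([np.cos(P)*np.cos(Y),np.cos(P)*np.sin(Y),-np.sin(P)])
    w=np.array(tip)-Lt*t; rr=np.hypot(w[0],w[1]); R=np.sqrt(rr*rr-d*d); q1=np.arctan2(w[1],w[0])+np.arcsin(d/rr)
    z=w[2]-h; D=np.hypot(R,z); ci=(L1**2+L2**2-D*D)/(2*L1*L2); cs=(L1**2+D*D-L2**2)/(2*L1*D)
    q3=np.degrees(np.arccos(ci))-90; q2=np.degrees(np.arctan2(R,z)-np.arccos(cs)); a=np.radians(q2-q3)
    ex=np.array([np.cos(a)*np.cos(q1),np.cos(a)*np.sin(q1),-np.sin(a)]); ey=np.array([-np.sin(q1),np.cos(q1),0]); ed=-np.cross(ex,ey)
    # ed: perpendicular 'down' in plane
    q5=-np.degrees(np.arccos(np.clip(t@ex,-1,1))); q4=np.degrees(np.arctan2(t@ey,t@ed))
    return [round(float(v),1) for v in (np.degrees(q1),q2,q3,q4,q5)]
E
python3 - <<'E'
from h import *
s=r.get_state(); print(s['joints'].round(1), fullik(s['tcp_pos'],7.5,69.9)); print(fullik([.638,-.0687,.1675],7.4,150))
for yaw in (7.5,15,20,25,30):
  for p in (70,65,60,57): print(yaw,p,fullik([.522,-.084,.061-(70-p)*.0025],yaw,p))
E
```

```text
[  13.4    8.5  -50.     9.4  -11.9 -104.7] [13.9, 8.1, -46.9, -8.4, -15.2]
[9.9, 59.6, 40.2, 2.8, -130.6]
7.5 70 [13.8, 8.2, -46.4, -8.0, -15.7]
7.5 65 [14.5, 8.7, -51.6, -31.0, -5.7]
7.5 60 [15.2, 10.5, -56.8, -151.4, -8.0]
7.5 57 [15.7, 12.4, -59.9, -163.4, -15.7]
15 70 [11.1, 8.9, -45.5, 5.0, -15.7]
15 65 [10.7, 9.6, -50.3, 19.5, -5.5]
15 60 [10.3, 11.6, -55.0, 159.9, -6.9]
15 57 [10.0, 13.5, -57.9, 169.0, -14.5]
20 70 [9.3, 9.5, -44.7, 12.9, -16.6]
20 65 [8.3, 10.4, -49.2, 40.0, -7.7]
20 60 [7.2, 12.4, -53.6, 130.1, -8.4]
20 57 [6.4, 14.3, -56.2, 149.8, -14.7]
25 70 [7.5, 10.2, -43.7, 19.5, -17.9]
25 65 [6.0, 11.2, -47.9, 48.5, -10.6]
25 60 [4.3, 13.4, -52.0, 109.9, -10.8]
25 57 [3.2, 15.3, -54.3, 131.9, -15.8]
30 70 [5.9, 10.9, -42.7, 24.5, -19.7]
30 65 [3.9, 12.1, -46.6, 51.7, -13.7]
30 60 [1.7, 14.4, -50.2, 96.4, -13.8]
30 57 [0.3, 16.3, -52.3, 116.5, -17.6]
```

```bash
cat >> h.py <<'E'
PAR=None
def fk(q,P):
    h,L1,L2,e,d,Lt,r0,dx=P
    q1,q2,q3,q4,q5=np.radians(q[:5]); a=q2-q3
    Rz=np.array([[np.cos(q1),-np.sin(q1),0],[np.sin(q1),np.cos(q1),0],[0,0,1]])
    ex=np.array([np.cos(a),0,-np.sin(a)]);ey=np.array([0,1.,0]);ed=np.array([-np.sin(a),0,-np.cos(a)])
    w=np.array([r0+L1*np.sin(q2),-d,h+L1*np.cos(q2)])+L2*ex-e*ed
    t=np.cos(q5)*ex-np.sin(q5)*(np.cos(q4)*ed-np.sin(q4)*ey)
    return Rz@(w+Lt*t), Rz@t
E
cat > data.py <<'E'
D=[([-59.296,20.592,.634,-.018,-70.134],[.16540,-.65394,.22562],0,14.19),
([-3.871,9.79,-9.973,.0075,-70.199],[.5247,-.2278,.2569],0,7.5),
([11.002,18.361,1.283,-.011,-72.957],[.6574,-.0675,.2555],0,7.64),
([10.796,21.873,-6.83,-.022,-61.323],[.6553,-.0702,.1563],0,7.49),
([11.38,13.653,-19.307,.714,-49.102],[.612,-.076,.159],-7.96,7.48),
([9.819,64.613,57.813,-3.351,-143.04],[.696,-.060,.201],59.9,7.49),
([9.95,57.72,38.389,-2.768,-130.474],[.638,-.069,.168],59.86,7.44),
([10.376,40.161,14.544,-1.899,-104.157],[.585,-.0755,.162],39.8,7.48),
([12.083,13.562,-26.452,-.053,-49.888],[.526,-.083,.1074],-.1,7.5),
([13.362,8.492,-49.778,9.372,-11.88],[.522,-.0836,.0609],-20.1,7.51)]
E
python3 - <<'E'
from h import *
from data import D
from scipy.optimize import least_squares
def f(P):
    e=[]
    for q,p,pit,yaw in D:
        x,t=fk(q,P); e+=list((x-p)*1000)
        th=np.radians(pit); tt=np.array([-np.sin(th)*np.cos(np.radians(yaw)),-np.sin(th)*np.sin(np.radians(yaw)),-np.cos(th)]); e+=list((t-tt)*100)
    return np.array(e)
a=least_squares(f,[.214,.598,.4645,0,.1917,.39,0,0]); print(a.x.round(4)); print(a.fun.reshape(-1,6).round(1))
E
```

```text
[0.1694 0.6299 0.4318 0.0087 0.1916 0.3974 0.0177 0.    ]
[[ 0.5 -0.5 -3.1 -0.1  0.2  0. ]
 [-4.5  0.5 -1.9  0.1 -0.   0. ]
 [-1.3 -0.  -4.1 -0.1  0.   0. ]
 [ 4.4  1.1  0.6 -0.1  0.   0. ]
 [ 3.3  0.6  1.4 -0.  -0.  -0. ]
 [-2.5 -0.3 -3.2 -0.  -0.   0. ]
 [ 0.5  1.3  3.6  0.  -0.1  0. ]
 [ 0.9  1.   4.8 -0.  -0.   0. ]
 [ 5.3  1.1  6.1 -0.   0.1  0. ]
 [-6.6 -4.6 -4.3 -0.   0.1 -0. ]]
```

```bash
cat >> h.py <<'E'
def fk2(q,P):
    h,L1,L2,e,d,Lt,g,d2,e2=P
    q1,q2,q3,q4,q5=np.radians(q[:5]); a=q2-q3
    Rz=np.array([[np.cos(q1),-np.sin(q1),0],[np.sin(q1),np.cos(q1),0],[0,0,1]])
    ex=np.array([np.cos(a),0,-np.sin(a)]);ey=np.array([0,1.,0]);ed=np.array([-np.sin(a),0,-np.cos(a)])
    y4=np.cos(q4)*ey+np.sin(q4)*ed; d4=np.cos(q4)*ed-np.sin(q4)*ey
    t=np.cos(q5)*ex-np.sin(q5)*d4; n=np.sin(q5)*ex+np.cos(q5)*d4
    w=np.array([L1*np.sin(q2)+g*np.cos(q2),-d,h+L1*np.cos(q2)-g*np.sin(q2)])+L2*ex-e*ed
    return Rz@(w-d2*y4+Lt*t+e2*n), Rz@t
E
python3 - <<'E'
from h import *
from data import D
from scipy.optimize import least_squares
def f(P):
    return np.array([(fk2(q,P)[0]-p)*1000 for q,p,_,_ in D]).ravel()
a=least_squares(f,[.214,.598,.4645,0,.1917,.39,0,0,0]); print(a.x.round(4)); print(a.fun.reshape(-1,3).round(1))
E
```

```text
[1.982e-01 6.014e-01 4.631e-01 5.000e-04 2.400e-03 3.778e-01 5.000e-04
 1.894e-01 1.000e-04]
[[ 0.  -0.   0. ]
 [ 0.1  0.   0.1]
 [ 0.   0.   0.1]
 [ 0.1  0.1  0.1]
 [-0.3 -0.1 -0.1]
 [ 0.1 -0.4 -0. ]
 [-0.1  0.5 -0.1]
 [-0.1  0.1  0. ]
 [ 0.1 -0.2  0.1]
 [ 0.   0.  -0.1]]
```

```bash
cat >> h.py <<'E'
P9=np.array([.1982,.6014,.4631,.0005,.0024,.3778,.0005,.1894,.0001])
LO=np.array([-176,-82,-58.28,-173.8,-174.8]);HI=np.array([176,121.7,71.7,95.5,-.11])
def nik(tip,yaw,p,q0):
    from scipy.optimize import least_squares
    Y,P=np.radians([yaw,p]); t=np.array([np.cos(P)*np.cos(Y),np.cos(P)*np.sin(Y),-np.sin(P)])
    def f(q):
        x,tt=fk2(q,P9); return np.concatenate([(x-tip)*10,(tt-t)*3])
    a=least_squares(f,np.clip(q0,LO+.01,HI-.01),bounds=(LO,HI)); return a.x,np.abs(a.fun).max()
E
python3 - <<'E'
from h import *
s=r.get_state(); q=s['joints'][:5]
tip=np.array(s['tcp_pos'])
for yaw in (7.5,15,0,-10):
    qq=q.copy()
    for y in np.linspace(7.5,yaw,4): qq,e=nik(tip,y,70,qq)
    print(yaw,70,qq.round(1),e.round(4))
    for p in (67,64,61,58):
        qq,e=nik(tip-[0,0,.0025*(70-p)],yaw,p,qq); print(yaw,p,qq.round(1),e.round(4))
E
```

```text
7.5 70 [ 13.4   8.4 -50.3  10.1 -11.5] 0.0
7.5 67 [ 11.1   8.6 -56.8  21.9  -2.1] 0.0289
7.5 64 [ 11.8   9.8 -53.8   6.2  -0.8] 0.0901
7.5 61 [ 11.3  11.  -49.7 -11.9  -0.1] 0.0992
7.5 58 [  9.2  11.9 -45.6 -28.7  -0.1] 0.0534
15 70 [ 11.1   9.1 -43.6  -4.5 -17.4] 0.0
15 67 [ 10.7   9.5 -45.   -7.7 -12.7] 0.0
15 64 [  9.7  10.1 -44.9 -14.4  -9.4] 0.0
15 61 [  7.   10.9 -42.4 -26.2  -8.8] 0.0
15 58 [  1.5  11.9 -38.7 -41.2 -10.8] 0.0
0 70 [ 10.6   7.7 -58.3  35.4  -5.7] 0.0157
0 67 [  9.7   8.1 -58.3  31.7  -2.9] 0.1047
0 64 [ 11.2   9.5 -54.7  12.1  -1.4] 0.2254
0 61 [ 10.6  11.3 -49.  -13.9  -0.1] 0.2729
0 58 [  6.8  12.5 -43.5 -37.9  -0.1] 0.2026
-10 70 [ 11.    7.6 -58.3  41.   -8.9] 0.078
-10 67 [ 10.1   7.9 -58.3  39.6  -7. ] 0.1844
-10 64 [  9.2   8.2 -58.3  36.4  -4.5] 0.2669
-10 61 [  9.9  11.7 -49.  -13.2  -0.1] 0.5054
-10 58 [ -25.4   13.9  -43.4 -131.8   -6. ] 0.279
```

Run:
```python
from h import *
s=r.get_state(); q=s['joints'][:5]; tip=np.array(s['tcp_pos'])
for y in (9.5,11.5,14,16):
    q,e=nik(tip-[0,.012*(y-7.5)/8.5,0],y,70,q); print(y,q.round(1),e.round(3))
for i in range(1,9):
    th=77.4+12.6*i/8; t=np.radians(th); w=.0142*np.sin(t)+.1537*np.cos(t); p=70-12.6*i/8
    dz=w-.0474; q,e=nik(tip+[0,-.012,dz],16,p,q); print(round(dz*100,2),round(np.radians(12.6*i/8)*.276,3),round(-np.radians(12.6*i/8)*.961,3),q.round(1),e.round(3))
```

```text
9.5 [ 12.6   8.7 -47.9   4.5 -13.5] 0.0
11.5 [ 11.5   8.9 -45.8   0.  -15.3] 0.0
14 [ 10.    9.3 -43.4  -4.6 -17.4] 0.0
16 [  8.7   9.6 -41.7  -7.7 -19.1] 0.0
-0.41 0.008 -0.026 [  8.3   9.7 -42.2  -9.7 -16.9] 0.0
-0.82 0.015 -0.053 [  7.8   9.9 -42.5 -12.5 -15. ] 0.0
-1.23 0.023 -0.079 [  7.1  10.3 -42.3 -16.1 -13.5] 0.0
-1.64 0.03 -0.106 [  6.1  10.6 -41.7 -20.7 -12.5] 0.0
-2.06 0.038 -0.132 [  4.5  11.1 -40.6 -26.3 -12.1] 0.0
-2.48 0.046 -0.159 [  2.4  11.6 -39.2 -32.8 -12.3] 0.0
-2.9 0.053 -0.185 [ -0.3  12.1 -37.7 -39.7 -13.1] 0.0
-3.32 0.061 -0.211 [ -3.6  12.8 -36.3 -46.9 -14.3] 0.0
```

Request:
drive_tool:
  deltas:
    - [0,-0.15,0,0,0,0.018]
    - [0,-0.3,0,0,0,0.037]
    - [0,-0.45,0,0,0,0.055]
    - [0,-0.6,0,0,0,0.074]
    - [0,-0.75,0,0,0,0.092]
    - [0,-0.9,0,0,0,0.111]
    - [0,-1.05,0,0,0,0.13]
    - [0,-1.2,0,0,0,0.148]

```text
time_s: 14.72
tcp_pos: [0.5218, -0.0952, 0.0608]
eef_rot: [-89.8, -19.8, 16.1]
contact_force: [0.0, -0.4, -2.4]
gripper_width: 0.0041
```

```bash
python3 look.py 13
```

```text
{'time_s': 14.717, 'joints': [8.603, 9.689, -40.971, -7.979, -19.844, -75.444], 'tcp_pos': [0.522, -0.095, 0.061], 'eef_rot': [-89.833, -19.85, 16.088], 'contact_force': [0.039, -0.358, -2.387], 'moment': [-0.341, 1.704, 0.023], 'gripper_width': 0.004}
```

View pics/s13.png

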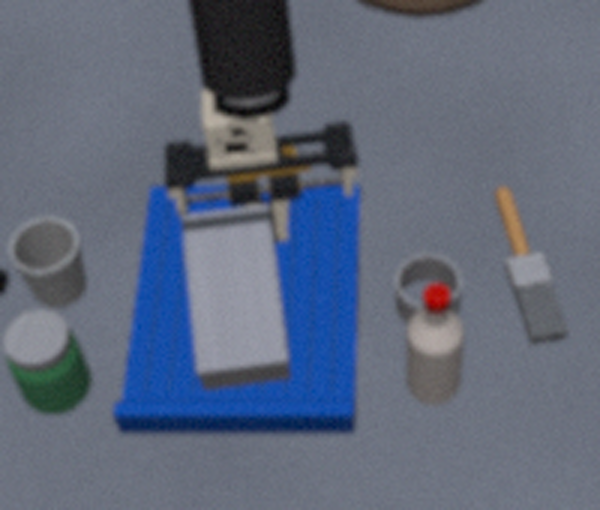

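Request:
drive_tool:
  deltas:
    - [0,0,-0.41,0.008,-0.026,0]
    - [0,0,-0.82,0.015,-0.053,0]
    - [0,0,-1.23,0.023,-0.079,0]
    - [0,0,-1.64,0.03,-0.106,0]
    - [0,0,-2.06,0.038,-0.132,0]
    - [0,0,-2.48,0.046,-0.159,0]
    - [0,0,-2.85,0.053,-0.185,0]
    - [0,0,-3.2,0.06,-0.209,0]

```text
time_s: 15.48
tcp_pos: [0.5223, -0.0942, 0.0288]
eef_rot: [-89.8, -32.5, 16.0]
contact_force: [-2.1, -2.2, -3.5]
gripper_width: 0.0038
```

```bash
python3 look.py 14
```

```text
{'time_s': 15.483, 'joints': [-3.001, 12.602, -36.06, -45.508, -14.531, -29.186], 'tcp_pos': [0.522, -0.094, 0.029], 'eef_rot': [-89.793, -32.546, 16.046], 'contact_force': [-2.105, -2.177, -3.493], 'moment': [-0.735, 2.828, 0.029], 'gripper_width': 0.004}
```

View pics/s14.png

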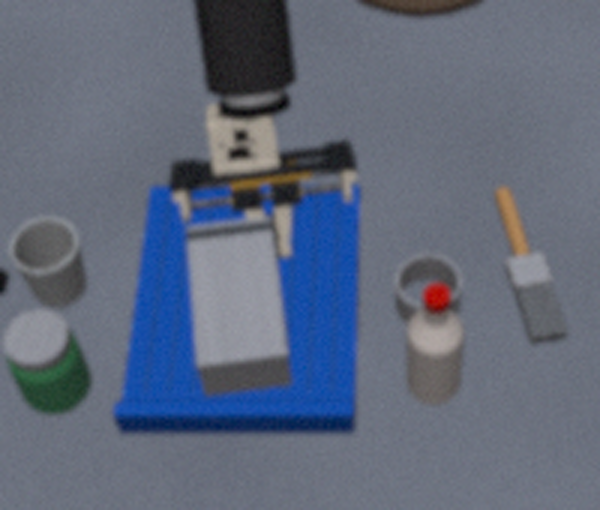

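View pics/w14.png

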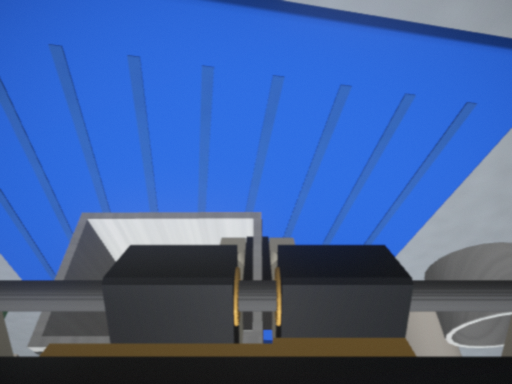

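Request:
drive_tool:
  deltas:
    - [0,0,-0.06,0,0,0]
    - [0,0,-0.12,0,0,0]
    - [0,0,-0.18,0,0,0]
    - [0,0,-0.24,0,0,0]
    - [0,0,-0.28,0,0,0]
    - [0,0,-0.3,0,0,0]
    - [0,0,-0.3,0,0,0]
    - [0,0,-0.3,0,0,0]

```text
time_s: 16.25
tcp_pos: [0.5219, -0.0958, 0.0261]
eef_rot: [-90.0, -32.5, 16.0]
contact_force: [-0.6, -1.9, 2.6]
gripper_width: 0.0036
```

Request:
drive_tool:
  deltas:
    - [0,0,-0.03,0,0,0]
    - [0,0,-0.06,0,0,0]
    - [0,0,-0.1,0,0,0]
    - [0,0,-0.1,0,0,0]
    - [0,0,-0.1,0,0,0]
    - [0,0,-0.1,0,0,0]
    - [0,0,-0.1,0,0,0]
    - [0,0,-0.1,0,0,0]
  squeeze: 5

```text
time_s: 16.92
tcp_pos: [0.5216, -0.0957, 0.0249]
eef_rot: [-89.9, -32.5, 16.0]
contact_force: [-1.2, -0.9, 5.6]
gripper_width: 0.0042
```

```bash
python3 look.py 15
python3 - <<'E'
import cv2
im=cv2.imread("pics/w15.png")[200:360,20:280]; cv2.imwrite(f"pics/w15z.png",cv2.resize(im,None,fx=3,fy=3,interpolation=cv2.INTER_CUBIC))
E
```

```text
{'time_s': 16.917, 'joints': [-3.46, 13.057, -35.948, -46.43, -14.41, -27.871], 'tcp_pos': [0.522, -0.096, 0.025], 'eef_rot': [-89.924, -32.484, 16.015], 'contact_force': [-1.225, -0.931, 5.622], 'moment': [-0.532, 0.986, -0.185], 'gripper_width': 0.004}
```

View pics/s15.png

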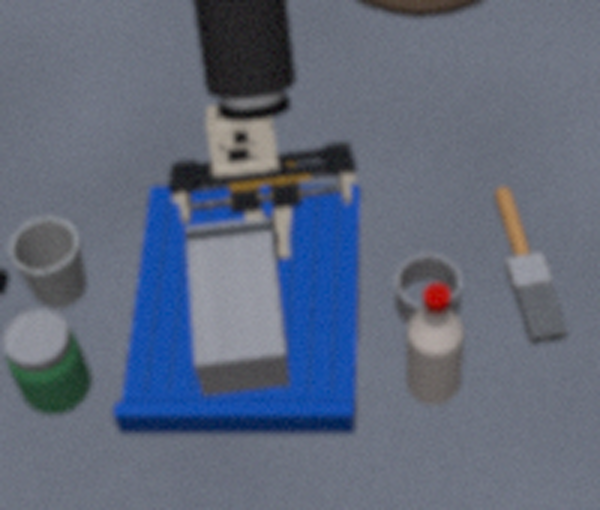

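View pics/w15z.png

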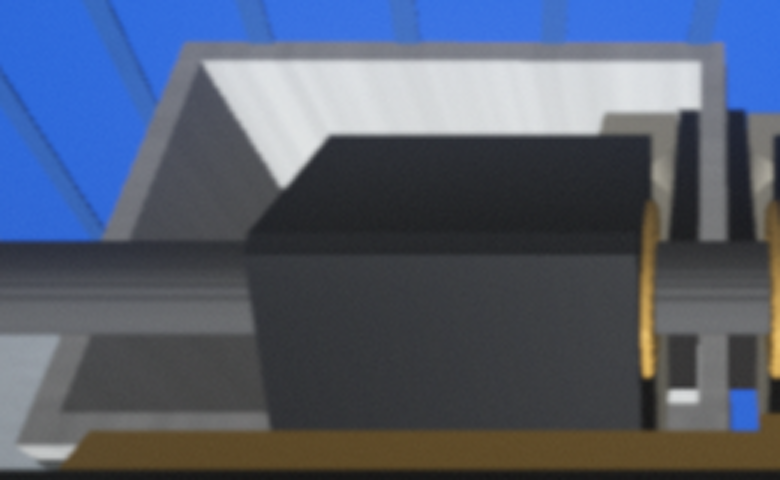

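Run:
```python
from h import *
s=r.get_state()
g=lambda u,v:((u-1)/3+20,(v-1)/3+200)
z=lambda u,v:((u-1)/3+130,(v-1)/3+100)
o=[("w",-.032,-.045,.17,*g(187,44)),("w",-.032,.045,.17,*g(722,43)),("w",.032,-.045,.17,*g(17,443)),("scene",.032,-.045,0,*z(195,364)),("scene",.032,.045,0,*z(286,354)),("scene",-.032,-.045,0,*z(204,394)),("scene",-.032,.045,0,*z(288,384))]
import h
a=fitrim(o,s,[.67,-.10,.012,1.55,.28]); 
print(a.x,np.degrees(a.x[3:]),a.fun.round(1))
```

```text
[ 0.68258811 -0.09632693  0.01537274  1.59521545  0.26591871] [91.39911281 15.23601989] [ 0.4 -0.5  1.5  1.3 -1.2 -0.5 -0.8  0.3 -0.6  0.1 -0.9  1.2  0.3  1.
  6.7]
```

Run:
```python
from h import *
s=r.get_state(); q=s['joints'][:5]; tip=np.array(s['tcp_pos'])
for k in range(1,9):
    q,e=nik(tip+np.array([-.042,-.012,.067])*k/8,16,57.5,q); print(k,q.round(1),e.round(3))
```

```text
1 [ -2.8  11.6 -37.  -44.6 -14.3] 0.0
2 [ -2.3  10.2 -37.8 -42.5 -14.4] 0.0
3 [ -1.7   8.8 -38.7 -40.3 -14.6] 0.0
4 [ -1.2   7.3 -39.5 -38.2 -14.9] 0.0
5 [ -0.7   5.8 -40.4 -36.  -15.2] 0.0
6 [ -0.2   4.3 -41.2 -33.9 -15.6] 0.0
7 [  0.2   2.8 -41.9 -31.9 -16.1] 0.0
8 [  0.6   1.3 -42.6 -29.9 -16.7] 0.0
```

Request:
drive_tool:
  deltas:
    - [0,0,0.1,0,0,0]
    - [0,0,0.1,0,0,0]
    - [0,0,0.1,0,0,0]
    - [0,0,0.1,0,0,0]
    - [0,0,0.1,0,0,0]
    - [0,0,0.1,0,0,0]
    - [0,0,0.1,0,0,0]
    - [0,0,0.1,0,0,0]
  claw: 0.3

```text
time_s: 17.68
tcp_pos: [0.5212, -0.0957, 0.0255]
eef_rot: [-89.9, -32.4, 16.0]
contact_force: [-0.3, 0.1, -0.7]
gripper_width: 0.0264
```

Request:
drive_tool:
  deltas:
    - [-0.5,-0.15,0.83,0,0,0]
    - [-1.05,-0.3,1.67,0,0,0]
    - [-1.6,-0.45,2.5,0,0,0]
    - [-2.1,-0.6,3.35,0,0,0]
    - [-2.6,-0.75,4.2,0,0,0]
    - [-3.15,-0.9,5.0,0,0,0]
    - [-3.7,-1.05,5.9,0,0,0]
    - [-4.2,-1.2,6.7,0,0,0]

```text
time_s: 18.35
tcp_pos: [0.479, -0.1078, 0.0932]
eef_rot: [-89.9, -32.5, 16.0]
contact_force: [-0.2, -0.2, -0.2]
gripper_width: 0.0262
```

```bash
python3 look.py 16
python3 - <<'E'
from h import *
im=imaging.capture("top")[:,:,::-1][130:290,230:430]; cv2.imwrite("pics/t16.png",cv2.resize(im,None,fx=3.75,fy=3.75,interpolation=cv2.INTER_CUBIC))
E
```

```text
{'time_s': 18.35, 'joints': [0.527, 1.137, -42.447, -29.57, -17.021, -48.381], 'tcp_pos': [0.479, -0.108, 0.093], 'eef_rot': [-89.922, -32.474, 15.988], 'contact_force': [-0.163, -0.154, -0.206], 'moment': [-0.552, 1.72, -0.051], 'gripper_width': 0.026}
```

View pics/s16.png

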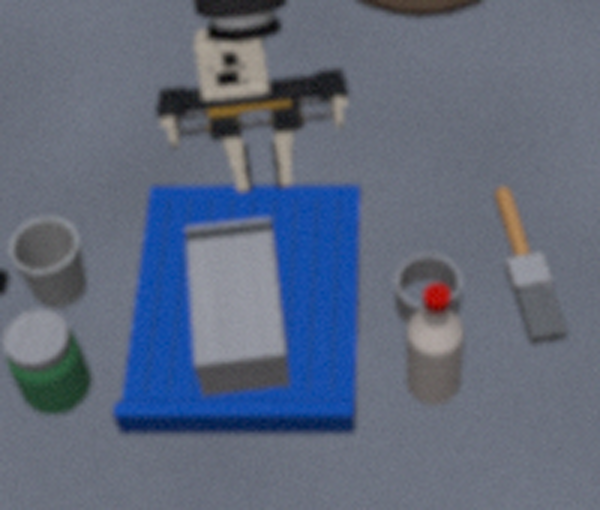

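View pics/w16.png

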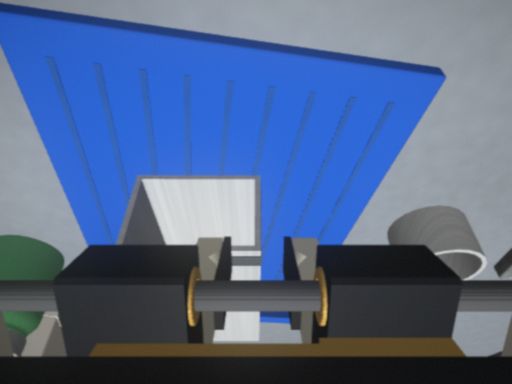

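View pics/t16.png

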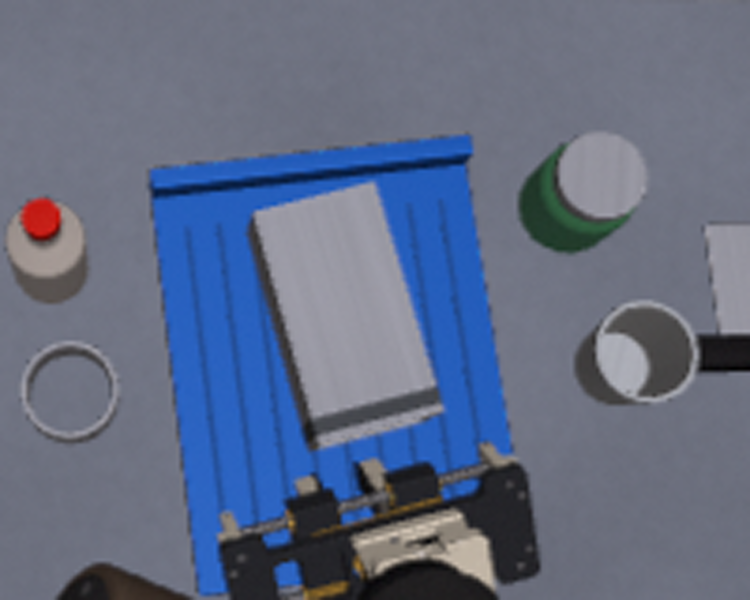

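```bash
cat >> h.py <<'E'
def toppose(pts,z=.076):
    P=[ray("top",((u-1.4)/3.75+230,(v-1.4)/3.75+130),z)[:2] for u,v in pts] # bottomL,bottomR,mouthL,mouthR
    b=(P[0]+P[1])/2;m=(P[2]+P[3])/2; d=b-m; yaw=np.arctan2(d[1],d[0])
    B=np.array([.5681,-.1189]);by=.1347; e=b-B
    print("bottom",b,"mouth",m,"len",np.linalg.norm(d),"wid",np.linalg.norm(P[0]-P[1]),np.linalg.norm(P[2]-P[3]),"yaw-board deg",np.degrees(yaw-by),"board xy",np.cos(by)*e[0]+np.sin(by)*e[1],-np.sin(by)*e[0]+np.cos(by)*e[1])
E
python3 - <<'E'
from h import *
toppose([(252,213),(376,183),(316,415),(440,388)])
E
```

```text
bottom [ 0.6776  -0.09705] mouth [ 0.53335 -0.14065] len 0.15069513097641873 wid 0.09145124384063893 0.08850683589418389 yaw-board deg 9.09985970208768 board xy 0.11144241498092795 0.0069469880681220005
```

Run:
```python
from h import *
s=r.get_state()
A=Rot.from_euler('xyz',s['eef_rot'],degrees=True); B=Rot.from_euler('xyz',[-90,0,7.7],degrees=True)
print((B*A.inv()).as_rotvec())
print(nik([.46,-.138,.15],7.7,90,s['joints'][:5]),nik([.46,-.138,.03],7.7,90,s['joints'][:5]))
```

```text
[-0.1176996   0.55630479 -0.14166485]
(array([ 6.83967557e+00,  5.97137404e+00, -2.95238129e+01,  2.15495578e-12,
       -5.45048130e+01]), np.float64(3.7914116290949096e-13)) (array([ 6.83967557e+00,  1.55303033e+01, -3.75028017e+01, -3.40751722e-12,
       -3.69668949e+01]), np.float64(1.6431300764452317e-13))
```

Request:
drive_tool:
  deltas:
    - [-0.3,-0.4,0.6,-0.015,0.07,-0.018]
    - [-0.6,-0.8,1.2,-0.029,0.139,-0.035]
    - [-0.9,-1.2,1.8,-0.044,0.209,-0.053]
    - [-1.2,-1.6,2.4,-0.059,0.278,-0.071]
    - [-1.5,-2,2.7,-0.074,0.348,-0.089]
    - [-1.8,-2.4,2.7,-0.088,0.417,-0.106]
    - [-1.9,-2.8,2.7,-0.103,0.487,-0.124]
    - [-1.9,-3,2.7,-0.118,0.556,-0.142]
  claw: 0

```text
time_s: 19.17
tcp_pos: [0.4604, -0.1377, 0.1194]
eef_rot: [-90.0, 0.3, 7.6]
contact_force: [0.0, 0.3, -0.4]
gripper_width: 0.0002
```

Request:
drive_tool:
  deltas:
    - [0,0,-1.2,0,0,0]
    - [0,0,-2.4,0,0,0]
    - [0,0,-3.6,0,0,0]
    - [0,0,-4.8,0,0,0]
    - [0,0,-6,0,0,0]
    - [0,0,-7.2,0,0,0]
    - [0,0,-8.4,0,0,0]
    - [0,0,-9.2,0,0,0]

```text
time_s: 19.83
tcp_pos: [0.4598, -0.1376, 0.0257]
eef_rot: [-90.0, 0.2, 7.6]
contact_force: [-0.2, -0.1, -0.2]
gripper_width: 0.0003
```

```bash
python3 look.py 17;  python3 - <<'E'
from h import *
im=imaging.capture("top")[:,:,::-1][130:290,230:430]; cv2.imwrite("pics/t17.png",cv2.resize(im,None,fx=3.75,fy=3.75,interpolation=cv2.INTER_CUBIC))
E
```

```text
{'time_s': 19.833, 'joints': [6.859, 16.05, -37.533, -0.062, -36.613, -89.169], 'tcp_pos': [0.46, -0.138, 0.026], 'eef_rot': [-89.96, 0.195, 7.641], 'contact_force': [-0.21, -0.109, -0.245], 'moment': [-0.01, 0.009, 0.063], 'gripper_width': 0.0}
```

View pics/s17.png

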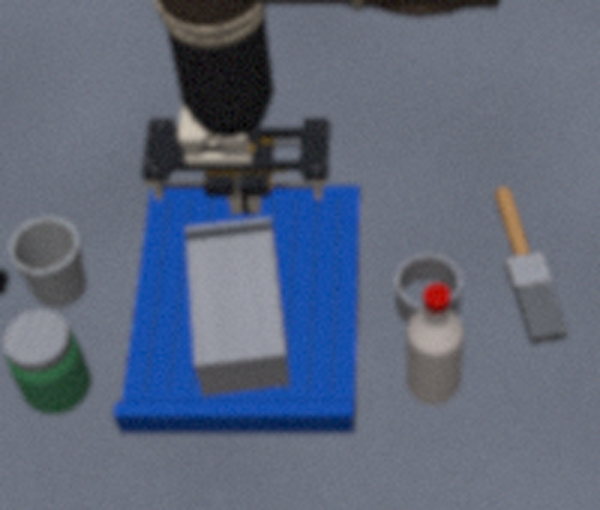

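View pics/w17.png

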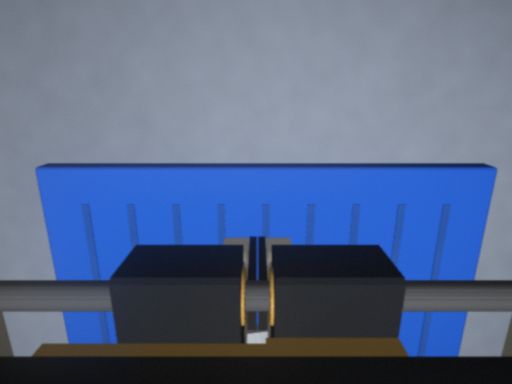

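View pics/t17.png

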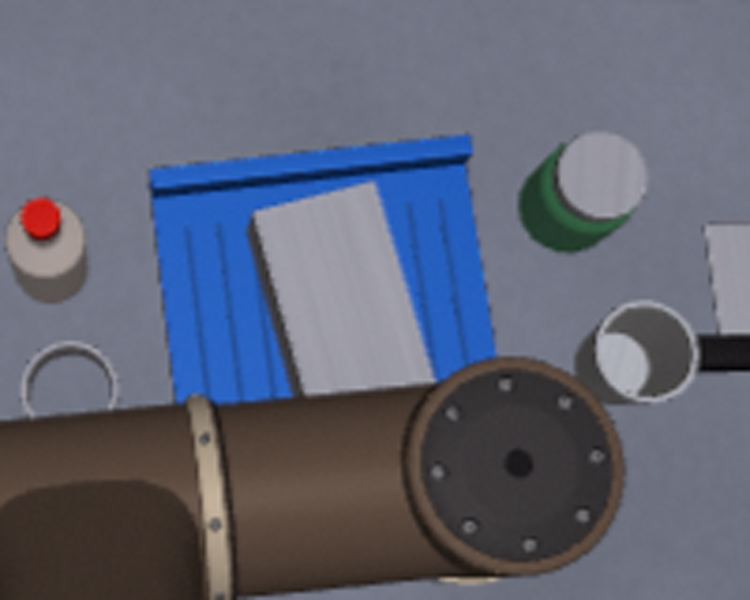

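Request:
drive_tool:
  deltas:
    - [0,0.6,0,0,0,0]
    - [0.2,1.2,0,0,0,0]
    - [0.8,1.4,0,0,0,0]
    - [1.5,1.5,0,0,0,0]
    - [2.2,1.6,0,0,0,0]
    - [2.9,1.7,0,0,0,0]
    - [3.6,1.8,0,0,0,0]
    - [4.3,1.9,0,0,0,0]

```text
time_s: 20.65
tcp_pos: [0.5036, -0.1188, 0.0275]
eef_rot: [-90.0, 0.1, 7.6]
contact_force: [-2.5, -0.4, 1.6]
gripper_width: 0.0004
```

Request:
drive_tool:
  deltas:
    - [0.15,0.02,0,0,0,0]
    - [0.3,0.04,0,0,0,0]
    - [0.45,0.06,0,0,0,0]
    - [0.6,0.08,0,0,0,0]
    - [0.75,0.1,0,0,0,0]
    - [0.9,0.12,0,0,0,0]
    - [1.05,0.14,0,0,0,0]
    - [1.2,0.16,0,0,0,0]

```text
time_s: 21.32
tcp_pos: [0.5154, -0.1172, 0.0277]
eef_rot: [-90.0, 0.1, 7.6]
contact_force: [-0.9, 0.6, 0.1]
gripper_width: 0.0003
```

```bash
python3 look.py 18;  python3 - <<'E'
from h import *
im=imaging.capture("top")[:,:,::-1][130:290,230:430]; cv2.imwrite("pics/t18.png",cv2.resize(im,None,fx=3.75,fy=3.75,interpolation=cv2.INTER_CUBIC))
E
```

```text
{'time_s': 21.317, 'joints': [8.478, 19.52, -31.451, 0.018, -39.098, -90.844], 'tcp_pos': [0.515, -0.117, 0.028], 'eef_rot': [-90.012, 0.069, 7.647], 'contact_force': [-0.926, 0.584, 0.06], 'moment': [0.031, 0.352, 0.001], 'gripper_width': 0.0}
```

View pics/s18.png

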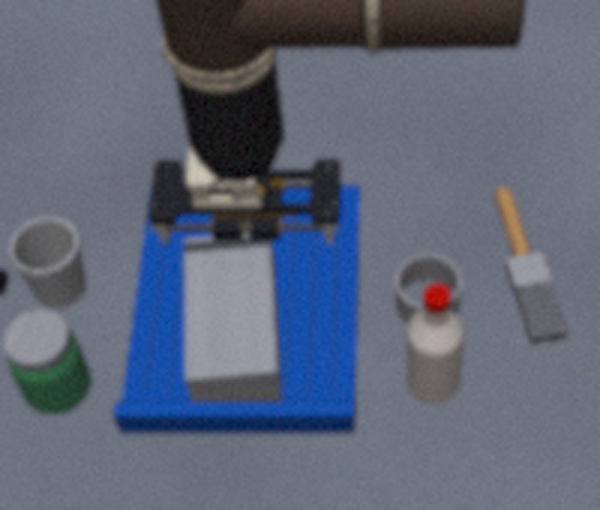

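View pics/t18.png

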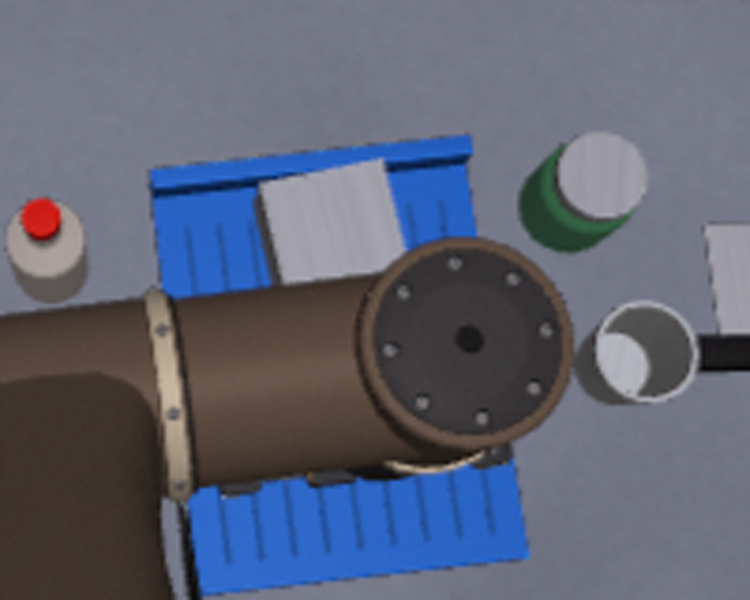

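Request:
drive_tool:
  deltas:
    - [0.15,0.02,0,0,0,0]
    - [0.3,0.04,0,0,0,0]
    - [0.45,0.06,0,0,0,0]
    - [0.6,0.08,0,0,0,0]
    - [0.75,0.1,0,0,0,0]
    - [0.9,0.12,0,0,0,0]
    - [0.95,0.13,0,0,0,0]
    - [1.0,0.13,0,0,0,0]

```text
time_s: 22.13
tcp_pos: [0.5217, -0.1163, 0.027]
eef_rot: [-90.0, 0.4, 7.6]
contact_force: [-12.2, 1.3, 8.2]
gripper_width: 0.0003
```

Request:
drive_tool:
  deltas:
    - [0.05,0,0,0,0,0]
    - [0.1,0.01,0,0,0,0]
    - [0.15,0.02,0,0,0,0]
    - [0.2,0.03,0,0,0,0]
    - [0.25,0.03,0,0,0,0]
    - [0.3,0.04,0,0,0,0]
    - [0.35,0.05,0,0,0,0]
    - [0.4,0.05,0,0,0,0]

```text
time_s: 22.8
tcp_pos: [0.5217, -0.1162, 0.0264]
eef_rot: [-90.0, 0.8, 7.6]
contact_force: [-22.3, 1.7, 15.7]
gripper_width: 0.0002
```

Request:
drive_tool:
  deltas:
    - [-0.3,-0.04,0,0,0,0]
    - [-0.6,-0.08,0,0,0,0]
    - [-0.9,-0.12,0,0,0,0]
    - [-1.5,-0.2,0,0,0,0]
    - [-2.5,-0.3,0,0,0,0]
    - [-4,-0.5,0,0,0,0]
    - [-5.5,-0.7,0.5,0,0,0]
    - [-7,-0.9,2,0,0,0]

```text
time_s: 23.47
tcp_pos: [0.457, -0.1246, 0.0463]
eef_rot: [-90.0, 0.3, 7.6]
contact_force: [0.5, -0.2, -0.6]
gripper_width: 0.0007
```

Request:
drive_tool:
  deltas:
    - [-1,-1,3,0,0,0]
    - [-2,-3,6,0,0,0]
    - [-3,-6,9,0,0,0]
    - [-4,-9,11,0,0,0]
    - [-5,-12,13,0,0,0]
    - [-5,-15,14,0,0,0]
    - [-5,-18,15,0,0,0]
    - [-5,-20,15,0,0,0]

```text
time_s: 24.13
tcp_pos: [0.4097, -0.3271, 0.2003]
eef_rot: [-90.2, -0.2, 7.6]
contact_force: [0.8, 0.1, 0.5]
gripper_width: 0.0005
```

```bash
python3 look.py 19;  python3 - <<'E'
from h import *
im=imaging.capture("top")[:,:,::-1][130:290,230:430]; cv2.imwrite("pics/t19.png",cv2.resize(im,None,fx=3.75,fy=3.75,interpolation=cv2.INTER_CUBIC))
E
```

```text
{'time_s': 24.133, 'joints': [-17.067, 7.314, -20.656, 0.107, -61.809, -65.362], 'tcp_pos': [0.41, -0.327, 0.2], 'eef_rot': [-90.178, -0.161, 7.622], 'contact_force': [0.787, 0.095, 0.536], 'moment': [-0.015, -0.2, 0.051], 'gripper_width': 0.0}
```

View pics/s19.png

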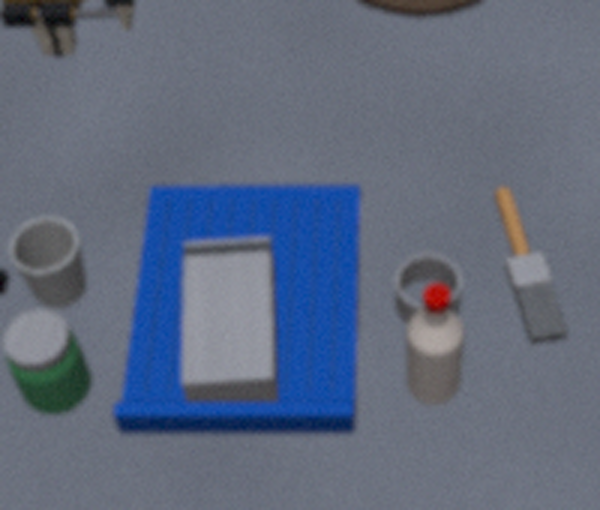

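View pics/t19.png

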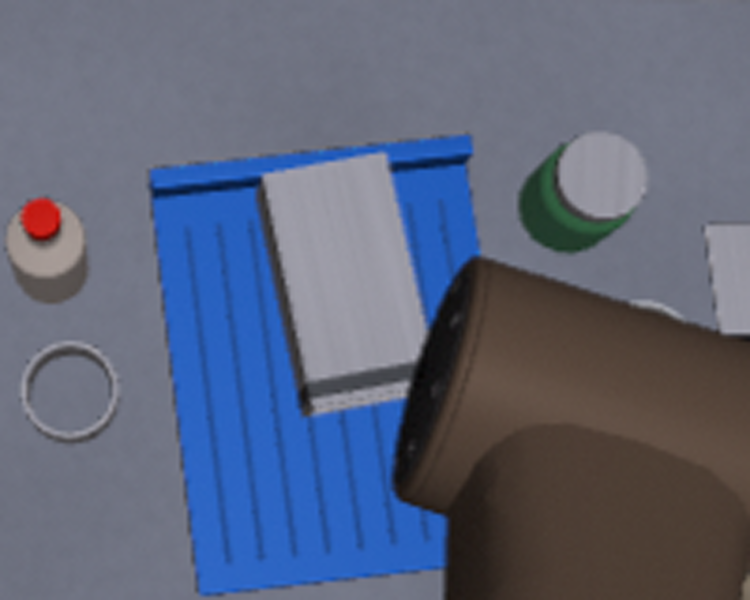

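Request:
drive_tool:
  deltas:
    - [0,-2,0,0,0,0]
    - [0,-4,0,0,0,0]
    - [0,-6,0,0,0,0]
    - [0,-8,0,0,0,0]
    - [0,-10,0,0,0,0]
    - [0,-12,0,0,0,0]
    - [0,-12,0,0,0,0]
    - [0,-12,0,0,0,0]

```text
time_s: 24.95
tcp_pos: [0.409, -0.4439, 0.1969]
eef_rot: [-90.0, 0.1, 7.6]
contact_force: [0.7, -1.1, 0.2]
gripper_width: 0.0006
```

Run:
```python
from h import *
im=imaging.capture("top")[:,:,::-1]; cv2.imwrite("pics/t20full.png",im)
im=im[150:260,280:370]; cv2.imwrite("pics/t20.png",cv2.resize(im,None,fx=5,fy=5,interpolation=cv2.INTER_CUBIC))
```

```text
(no output)
```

View pics/t20.png

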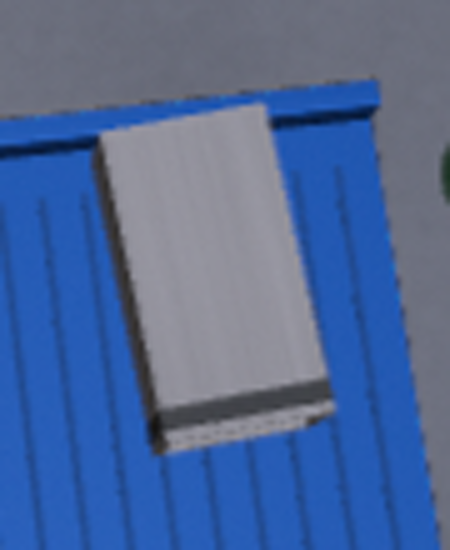

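Run:
```python
from h import *
im=cv2.imread("pics/t20full.png")
a=im[150:190,265:365]; cv2.imwrite("pics/t20a.png",cv2.resize(a,None,fx=8,fy=8,interpolation=cv2.INTER_CUBIC))
b=im[215:250,295:355]; cv2.imwrite("pics/t20b.png",cv2.resize(b,None,fx=12,fy=12,interpolation=cv2.INTER_CUBIC))
g=lambda u,v:((u-2)/5+280+ .0,(v-2)/5+150)
P=[ray("top",g(*p),.076)[:2] for p in [(103,134),(265,103),(160,410),(329,378)]]
b_=(P[0]+P[1])/2; print(P); 
for A,B in((2,0),(3,1)): d=P[B]-P[A]; print(np.degrees(np.arctan2(d[1],d[0])))
d=P[0]-P[1]; print("bottom edge yaw",np.degrees(np.arctan2(-d[0],d[1])))
```

```text
[array([ 0.6935, -0.0618]), array([ 0.7125, -0.1487]), array([ 0.5456, -0.0918]), array([ 0.5643, -0.1801])]
11.466294836949567
11.962678520018947
bottom edge yaw 12.333188200217483
```

View pics/t20a.png

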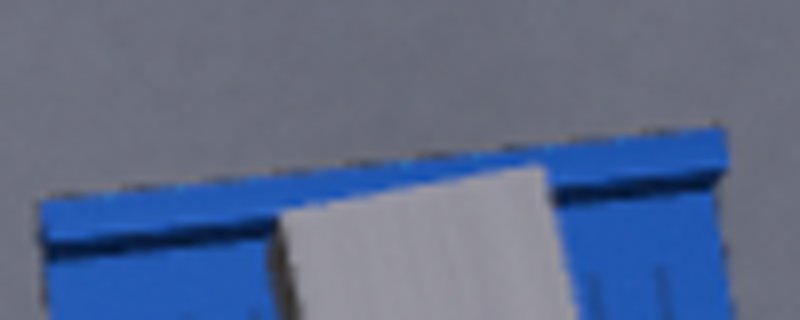

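View pics/t20b.png

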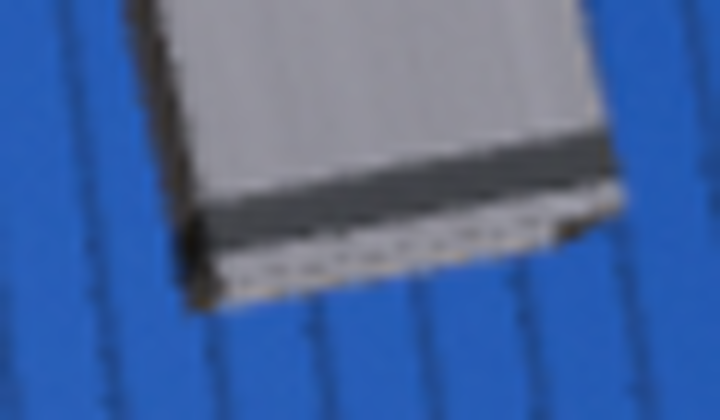

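Request:
drive_tool:
  deltas:
    - [2.1,2.8,0,0,0,0]
    - [4.2,5.6,0,0,0,0]
    - [6.3,8.4,0,0,0,0]
    - [8.4,11.2,0,0,0,0]
    - [10.5,14,0,0,0,0]
    - [12.6,16.8,0,0,0,0]
    - [14.7,19.6,0,0,0,0]
    - [16.6,22.2,0,0,0,0]

```text
time_s: 25.67
tcp_pos: [0.5759, -0.2192, 0.1981]
eef_rot: [-90.0, 0.0, 7.7]
contact_force: [0.0, 0.0, -0.2]
gripper_width: 0.0007
```

Request:
drive_tool:
  deltas:
    - [0,0,-2,0,0,0]
    - [0,0,-4,0,0,0]
    - [0,0,-6,0,0,0]
    - [0,0,-8,0,0,0]
    - [0,0,-10,0,0,0]
    - [0,0,-12,0,0,0]
    - [0,0,-14,0,0,0]
    - [0,0,-15.2,0,0,0]

```text
time_s: 26.33
tcp_pos: [0.5739, -0.2209, 0.0439]
eef_rot: [-90.0, 0.2, 7.7]
contact_force: [-0.4, 0.7, -0.3]
gripper_width: 0.0004
```

```bash
python3 look.py 21
```

```text
{'time_s': 26.333, 'joints': [-2.876, 24.844, -19.282, -0.004, -46.063, -79.417], 'tcp_pos': [0.574, -0.221, 0.044], 'eef_rot': [-89.963, 0.185, 7.704], 'contact_force': [-0.35, 0.657, -0.343], 'moment': [0.026, 0.05, 0.007], 'gripper_width': 0.0}
```

View pics/s21.png

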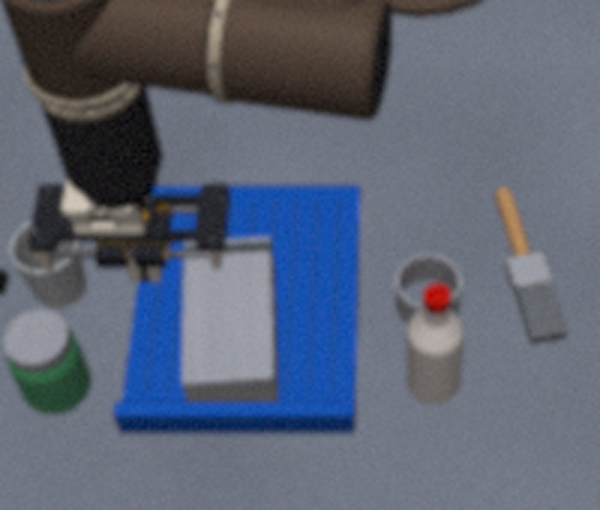

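View pics/w21.png

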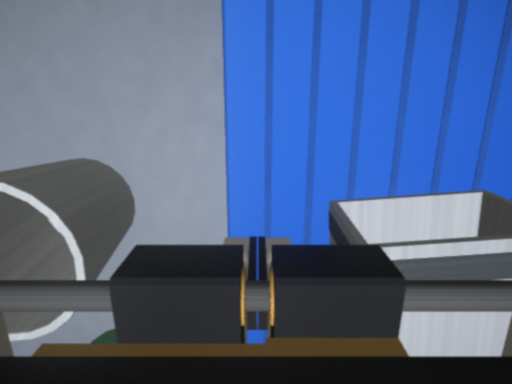

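Request:
drive_tool:
  deltas:
    - [0,0.4,0,0,0,0]
    - [-0.1,0.8,0,0,0,0]
    - [-0.1,1.2,0,0,0,0]
    - [-0.2,1.6,0,0,0,0]
    - [-0.2,2.0,0,0,0,0]
    - [-0.3,2.4,0,0,0,0]
    - [-0.3,2.6,0,0,0,0]
    - [-0.4,2.8,0,0,0,0]

```text
time_s: 27.1
tcp_pos: [0.5715, -0.1941, 0.0459]
eef_rot: [-90.0, 0.1, 7.7]
contact_force: [0.4, 0.2, 0.1]
gripper_width: 0.0006
```

```bash
python3 look.py 22
```

```text
{'time_s': 27.1, 'joints': [-0.21, 23.76, -20.85, 0.052, -45.44, -82.152], 'tcp_pos': [0.572, -0.194, 0.046], 'eef_rot': [-90.03, 0.055, 7.674], 'contact_force': [0.422, 0.204, 0.055], 'moment': [-0.39, -0.095, 0.018], 'gripper_width': 0.001}
```

View pics/w22.png

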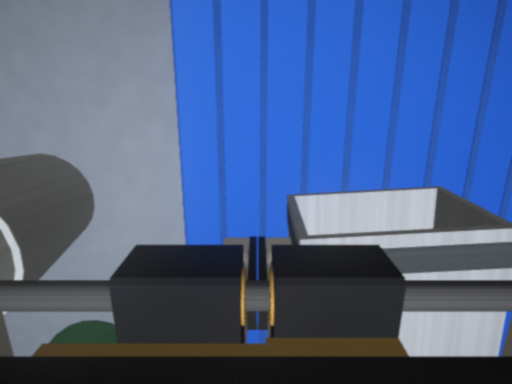

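Request:
drive_tool:
  deltas:
    - [0,0.1,0,0,0,0]
    - [0,0.2,0,0,0,0]
    - [0,0.3,0,0,0,0]
    - [-0.1,0.4,0,0,0,0]
    - [-0.1,0.5,0,0,0,0]
    - [-0.1,0.6,0,0,0,0]
    - [-0.1,0.7,0,0,0,0]
    - [-0.1,0.7,0,0,0,0]

```text
time_s: 27.87
tcp_pos: [0.5703, -0.1871, 0.0456]
eef_rot: [-90.0, 0.1, 7.7]
contact_force: [-0.3, -1.6, -0.1]
gripper_width: 0.0003
```

```bash
python3 look.py 23
python3 - <<'E'
import cv2
im=cv2.imread("pics/w23.png")[170:260,260:512]; cv2.imwrite("pics/w23z.png",cv2.resize(im,None,fx=3,fy=3,interpolation=cv2.INTER_CUBIC))
E
```

```text
{'time_s': 27.867, 'joints': [0.479, 23.539, -21.274, 0.02, -45.265, -82.842], 'tcp_pos': [0.57, -0.187, 0.046], 'eef_rot': [-90.004, 0.08, 7.651], 'contact_force': [-0.318, -1.643, -0.098], 'moment': [-0.164, 0.027, 0.004], 'gripper_width': 0.0}
```

View pics/w23z.png

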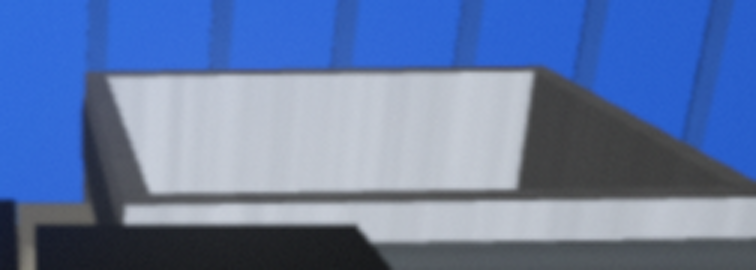

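View pics/s23.png

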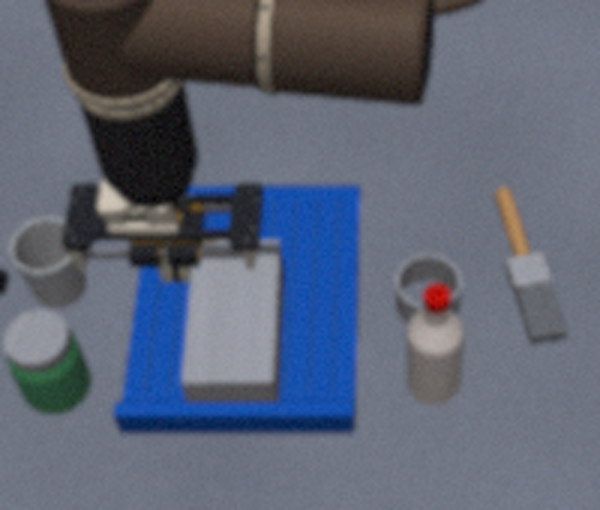

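Request:
drive_tool:
  deltas:
    - [0,-0.6,0,0,0,0]
    - [0.1,-1.2,0,0,0,0]
    - [0.2,-1.8,0,0,0,0]
    - [0,-1.8,3,0,0,0]
    - [0,-1.8,6,0,0,0]
    - [-2,-1.8,9,0,0,0]
    - [-5,-1.0,9,0,0,0]
    - [-8,0,9,0,0,0]

```text
time_s: 28.63
tcp_pos: [0.491, -0.1882, 0.1372]
eef_rot: [-90.1, -0.1, 7.6]
contact_force: [-0.5, 0.3, -1.1]
gripper_width: 0.0005
```

Request:
drive_tool:
  deltas:
    - [-2,2.2,0,0,0,0]
    - [-3.2,4.2,0,0,0,0]
    - [-3.2,4.2,-2,0,0,0]
    - [-3.2,4.2,-4,0,0,0]
    - [-3.2,4.2,-6,0,0,0]
    - [-3.2,4.2,-8,0,0,0]
    - [-3.2,4.2,-10,0,0,0]
    - [-3.2,4.2,-10.5,0,0,0]

```text
time_s: 29.3
tcp_pos: [0.4567, -0.1458, 0.0282]
eef_rot: [-90.0, 0.3, 7.6]
contact_force: [-0.8, 0.3, -0.4]
gripper_width: 0.0005
```

```bash
python3 look.py 24
```

```text
{'time_s': 29.3, 'joints': [5.867, 15.801, -37.427, -0.015, -37.059, -88.261], 'tcp_pos': [0.457, -0.146, 0.028], 'eef_rot': [-89.982, 0.286, 7.594], 'contact_force': [-0.786, 0.263, -0.378], 'moment': [0.018, 0.038, -0.019], 'gripper_width': 0.0}
```

View pics/s24.png

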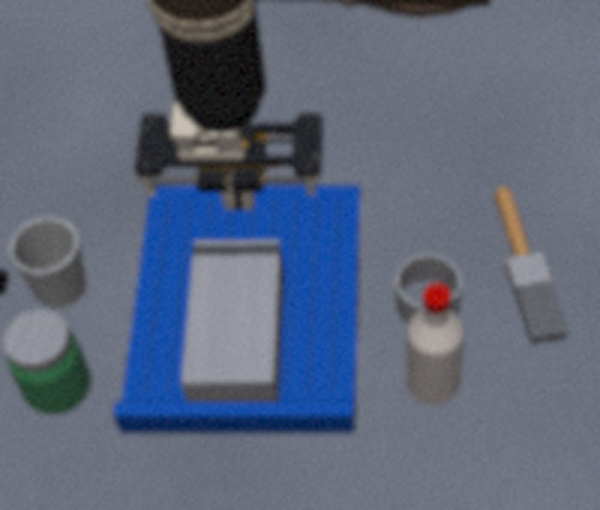

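Request:
drive_tool:
  deltas:
    - [0.8,0.1,0,0,0,0]
    - [1.6,0.2,0,0,0,0]
    - [2.4,0.3,0,0,0,0]
    - [3.2,0.4,0,0,0,0]
    - [4.0,0.5,0,0,0,0]
    - [4.6,0.6,0,0,0,0]
    - [5.2,0.7,0,0,0,0]
    - [5.7,0.8,0,0,0,0]

```text
time_s: 30.07
tcp_pos: [0.5161, -0.1372, 0.0306]
eef_rot: [-90.0, 0.1, 7.7]
contact_force: [0.4, -0.7, 0.3]
gripper_width: 0.0011
```

Request:
drive_tool:
  deltas:
    - [0.1,0.01,0,0,0,0]
    - [0.2,0.03,0,0,0,0]
    - [0.3,0.04,0,0,0,0]
    - [0.4,0.05,0,0,0,0]
    - [0.5,0.07,0,0,0,0]
    - [0.6,0.08,0,0,0,0]
    - [0.7,0.09,0,0,0,0]
    - [0.8,0.1,0,0,0,0]

```text
time_s: 30.73
tcp_pos: [0.5234, -0.1364, 0.0307]
eef_rot: [-90.0, 0.1, 7.6]
contact_force: [0.4, -0.3, 0.0]
gripper_width: 0.0006
```

Request:
drive_tool:
  deltas:
    - [0.07,0.01,0,0,0,0]
    - [0.15,0.02,0,0,0,0]
    - [0.22,0.03,0,0,0,0]
    - [0.3,0.04,0,0,0,0]
    - [0.37,0.05,0,0,0,0]
    - [0.45,0.06,0,0,0,0]
    - [0.5,0.07,0,0,0,0]
    - [0.5,0.07,0,0,0,0]

```text
time_s: 31.4
tcp_pos: [0.5285, -0.1356, 0.0306]
eef_rot: [-90.0, 0.1, 7.7]
contact_force: [-1.2, -0.6, 0.3]
gripper_width: 0.0004
```

```bash
python3 look.py 25
```

```text
{'time_s': 31.4, 'joints': [6.198, 20.55, -29.134, 0.023, -40.387, -88.561], 'tcp_pos': [0.528, -0.136, 0.031], 'eef_rot': [-90.013, 0.071, 7.655], 'contact_force': [-1.231, -0.564, 0.316], 'moment': [-0.028, -0.074, -0.007], 'gripper_width': 0.0}
```

View pics/s25.png

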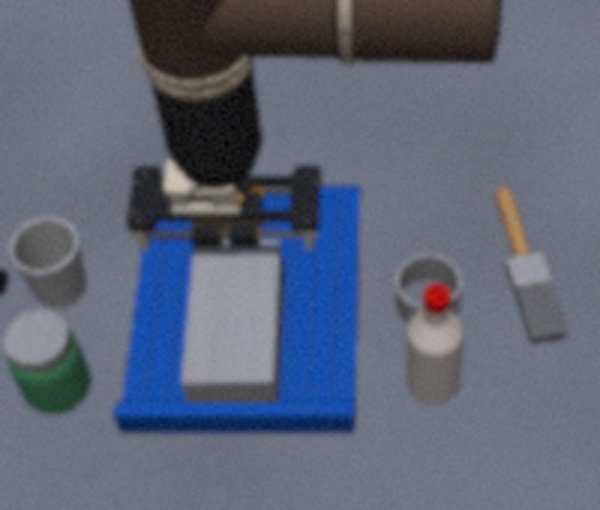

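Request:
drive_tool:
  deltas:
    - [0.05,0.01,0,0,0,0]
    - [0.1,0.01,0,0,0,0]
    - [0.15,0.02,0,0,0,0]
    - [0.2,0.03,0,0,0,0]
    - [0.25,0.03,0,0,0,0]
    - [0.3,0.04,0,0,0,0]
    - [0.35,0.05,0,0,0,0]
    - [0.4,0.05,0,0,0,0]

```text
time_s: 32.17
tcp_pos: [0.53, -0.1354, 0.0302]
eef_rot: [-90.0, 0.3, 7.6]
contact_force: [-10.1, 0.6, 6.0]
gripper_width: 0.0006
```

Request:
drive_tool:
  deltas:
    - [-0.3,-0.04,0,0,0,0]
    - [-0.6,-0.08,0,0,0,0]
    - [-1,-0.13,0,0,0,0]
    - [-2,-0.3,0,0,0,0]
    - [-3.5,-0.5,0,0,0,0]
    - [-5.5,-0.7,0,0,0,0]
    - [-7.5,-1,1,0,0,0]
    - [-8.5,-2,4,0,0,0]

```text
time_s: 32.83
tcp_pos: [0.4416, -0.1548, 0.0676]
eef_rot: [-89.9, 0.5, 7.6]
contact_force: [0.3, -0.1, 0.5]
gripper_width: 0.0004
```

Request:
drive_tool:
  deltas:
    - [-1,-3,3,0,0,0]
    - [-2,-6,6,0,0,0]
    - [-3,-9,9,0,0,0]
    - [-3,-12.5,12,0,0,0]
    - [-3,-16,13,0,0,0]
    - [-3,-20,13,0,0,0]
    - [-3,-24,13,0,0,0]
    - [-3,-28,13,0,0,0]

```text
time_s: 33.5
tcp_pos: [0.4167, -0.4371, 0.2015]
eef_rot: [-90.1, -0.0, 7.7]
contact_force: [1.6, 0.7, 0.5]
gripper_width: 0.0003
```

```bash
python3 look.py 26
python3 - <<'E'
from h import *
im=imaging.capture("top")[:,:,::-1]; cv2.imwrite("pics/t26full.png",im)
cv2.imwrite("pics/t26.png",cv2.resize(im[150:260,265:375],None,fx=5,fy=5,interpolation=cv2.INTER_CUBIC))
E
```

```text
{'time_s': 33.5, 'joints': [-27.826, 14.857, -10.827, 0.046, -64.246, -54.541], 'tcp_pos': [0.417, -0.437, 0.201], 'eef_rot': [-90.074, -0.033, 7.653], 'contact_force': [1.628, 0.68, 0.463], 'moment': [0.068, -0.17, -0.0], 'gripper_width': 0.0}
```

View pics/t26.png

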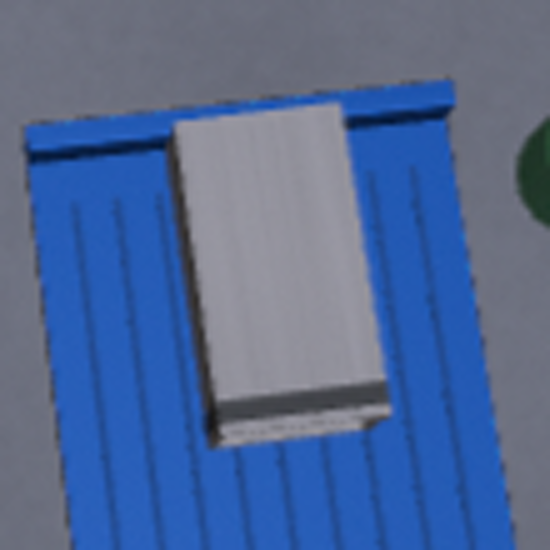

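View pics/s26.png

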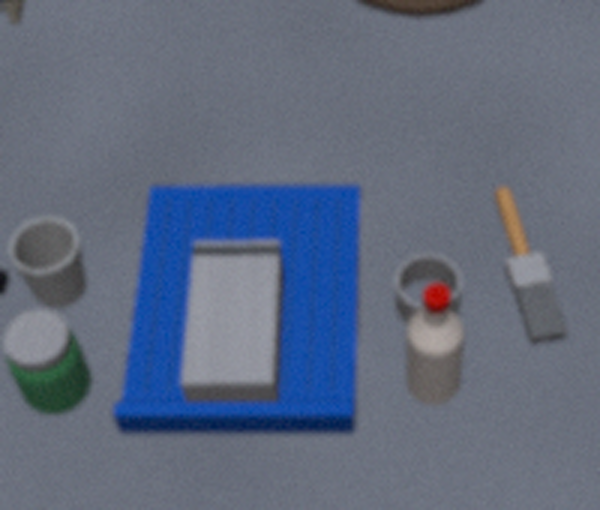

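Run:
```python
from h import *
g=lambda u,v:((u-2)/5+265,(v-2)/5+150)
B=np.array([.5681,-.1189]);by=.1347
def tob(p): e=p-B; return np.array([np.cos(by)*e[0]+np.sin(by)*e[1],-np.sin(by)*e[0]+np.cos(by)*e[1]])
P=[ray("top",g(*p),.076)[:2] for p in [(175,125),(340,103),(217,398),(388,382)]]
for p in P: print(tob(p).round(4))
for l,z in (((28,150),.04),((453,103),.04),((25,128),.04),((453,82),.04)): print("rail",tob(ray("top",g(*l),z)[:2]).round(4))
# scene: bottom-face lower edge at rail top, top edge
z=lambda u,v:((u-1)/3+130,(v-1)/3+100)
for p in [(182,384),(279,384)]: print("scene",tob(ray("scene",z(*p),.076)[:2]).round(4))
for p in [(185,400),(277,400)]: print("scene lower (rail occludes)",tob(ray("scene",z(*p),.04)[:2]).round(4))
for p in [(116,404),(353,404)]: print("scene rail top near",tob(ray("scene",z(*p),.04)[:2]).round(4))
for cam in("top","scene"):
  for l in ["bottle","jar","cup","cutter","brush","scraper"]:
    q=imaging.landmark_of(cam,l)
    if q: print(cam,l,ray(cam,q[0]['position'],0),q[0]['score'])
```

```text
[0.1371 0.0407]
[ 0.1391 -0.0489]
[-0.0113  0.0384]
[-0.0131 -0.0515]
rail [0.1414 0.1187]
rail [ 0.1413 -0.1185]
rail [0.1541 0.1189]
rail [ 0.1532 -0.1205]
scene [ 0.1402 -0.0472]
scene [0.1406 0.0477]
scene lower (rail occludes) [ 0.1385 -0.0494]
scene lower (rail occludes) [0.1387 0.0427]
scene rail top near [ 0.1428 -0.1182]
scene rail top near [0.1435 0.1188]
top bottle [0.6365 0.0985 0.    ] 0.75
top jar [ 0.6919 -0.2894  0.    ] 0.95
top cup [ 0.5721 -0.3288  0.    ] 0.77
top cutter [0.5363 0.0793 0.    ] 0.45
top brush [0.4807 0.17   0.    ] 0.79
top scraper [ 0.6323 -0.4379  0.    ] 0.49
scene bottle [0.638  0.0874 0.    ] 0.69
scene jar [ 0.7044 -0.2965  0.    ] 0.76
scene cup [ 0.5695 -0.3129  0.    ] 0.8
scene cutter [0.5335 0.0751 0.    ] 0.71
scene brush [0.4867 0.1778 0.    ] 0.67
```

```bash
python3 -c "
from plant import r
print(r.close_job())"
```

```text
the job is handed in; nothing more can be done
None
```

The container is lying on its former near side on the board, with its mouth towards the robot and its bottom against the rail. The hand is clear and the job is handed in, but it reports no verdict.

**How it went**
- My first grip, with the tool pointing straight down, could not follow the tilt and dragged the container about 2 cm. I set it back upright and let go.
- I gripped the +y wall again with the tool leaned 60° and lowered the container gently onto its side, turning it about 8.5° partway because the arm could not finish the tilt straight on.
- The first push to the rail stopped about 4° out of square, at about 22 N. I nudged the mouth end sideways to square it, then pushed again until it met the rail at about 10 N.

**Last checks**
- **Position:** the bottom measured x ≈ 0.138–0.140 m in the board's frame (allowed 0.134–0.144 m), and a few mm from the midline.
- **Squareness:** the top camera showed it about 1.3–1.5° (0.026 rad) off square, against a limit of 0.07 rad.
- **Flatness:** a fit to the images just after laying it down gave 91° of tilt, good to about 2°. I did not measure it again after the pushes, but it looks flat in the last pictures.
- **Bystanders:** the bottle, jar and cup came out within about 9 mm of their first positions, which is within the network's error. I had no starting position for the cutter, brush or scraper. The cutter and brush look unmoved in the pictures, and the arm stayed away from all three.

**Disagreements:** the upper face measured 0.15 m to a dark band near the mouth instead of 0.17 m. I took the band as part of the container and did not resolve it. The wrist force also reached about 38 N for a moment early in the tip, pressing down through the heel, and I eased it off.

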